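# Index the coding roller and lock it

### The arm

A 6-joint arm with a two-finger parallel gripper is mounted at the origin on a cart in front of the work surface, level with it; the furniture and walls round the work are solid. World frame = base frame: x ahead of the robot, y to its left, z up, the work surface at z = 0. Lengths are in m, angles in rad, forces in N, time in s.
With the tool pointing down it reaches from about 0.375 to 0.975 m from the base axis. Payload 3.8 kg.
Tool frame: the origin (TCP) lies between the finger pads; the fingertips stand 25 mm ahead of it and the grasp point (between the pads) lies 6 mm ahead of it; z points along the fingers, y is the direction in which the jaws open and shut (so a half turn about z gives the same grasp; the last joint's range is limited). The gripper opens to 85 mm and grips with 20 to 120 N. Pads are 22 mm wide; open, the fingers measure 114 mm over their backs; the gripper's body (76 mm by 85 mm) begins 54 mm behind the grasp point. The pads swing forward as they close: fully open they stand 13 mm farther back than shut.
Start: joints at [-1.142, 0.264, 1.604, -0, 1.274, -0.037], TCP at [0.303, -0.603, 0.256] pointing down, gripper open.
Joint ranges: [-2.63, 2.63], [-0.94, 2.18], [0.31, 2.57], [-1.31, 4.45], [0, 2.66], [-2.55, 2.55]. Speed limits (rad/s): [2.57, 2.57, 3.14, 3.14, 3.14, 3.14].

### API

Orientations are given as a 3x3 rotation matrix whose columns are the frame's x, y, z axes.
In Python, from bench import arm gives the robot as it stands.
- The arm moves only by the tool jog_arm, never from a script. Its argument "moves" is a list of rows, each a list of 7 numbers: the turn, a rotation vector about the tool's x, y, z scaled (see below), then the shift along the tool's x, y, z scaled (see below), then the opening, from 0 (shut) to 1 (fully open). A call has 1 to 10 rows; each row shifts and turns the commanded pose from where the row before left it, along the tool's axes as they then stand; what a row does not reach is not made up. The controller multiplies each number of a shift by 20 cm and each number of a turn by 45 degrees. A row lasts 1/8 s, in which the tool goes at most 62.5 mm and 10.7 degrees, less where a joint would pass 70% of its speed; a pose out of reach is approached as far as the arm can. A call with a number of a shift or a turn outside -1 to 1 is refused whole. A call with a gripper value outside its range is refused whole. The fingers move at their own pace and stop on an object; the grip force is fixed at half the most. Time passes only in rows, so rows that do not move let the fingers close. It gives the time, the measured TCP pose, the force and the opening at its end, in the units of the state.
- arm.state(): the state, without advancing time (a new reading comes with each control period).
- arm.snapshot(name): name is "scene" or "side" or "wrist"; returns a dict with "image" (384x512x3 uint8, blue, green, red), "camera_matrix" (3x3 intrinsics, pixels), "k1" (the pictures are not rectified: a ray, as slopes to the right and down, at radius r is drawn at 1 + k1 r^2 times it, then the intrinsics apply), "R" (3x3) and "t" (3): a world point X has camera coordinates R X + t. Camera axes: x right, y down, z forward; pixel columns grow to the right and rows downward; lengths in m; the calibration is good to about 2 mm. A picture is of the moment at which its call begins. There is no depth.
- arm.hand_in(): hands the job in, once; it reports no verdict.
Trained networks look in a picture, given as the dict that the camera call returned (one of the last four; its "shot" number tells which), for a name from the list of things; names that differ only in an ending like _2 or _b are one class to them, and where a whole thing is asked for, a point or a joint stands for the part that bears it (a point fixed in the world has none). Each returns a list of dicts, best first, with "p" (0 to 1); they miss things now and then, are a little off and sometimes report something else, mostly with a low value. They report only what shows in the picture. A call takes as long as a camera call. They do not tell look-alikes from the thing itself.
- arm.look_for(picture, label): "position" ([column, row] in pixels, amid what is visible of it).
- arm.landmark_of(picture, label): "position" ([column, row] in pixels: a listed point, or the origin of a listed thing).
The state is a dict: "t": time; "joint_positions": joint angles; "qvel": joint speeds; "joint_torque": joint torques, N m; "position": TCP position; "eef_rot": TCP orientation; "contact_force": force on the tool from outside, world axes, zero at the start; "ft_torque": the same for the moment, N m; "opening": finger opening in m.
Only numpy, scipy, OpenCV 4.12 (cv2) and the standard library are available. Lean on these libraries where they do the work, as an engineer would, in place of code of your own. Each camera call takes 0.05 s, during which the arm holds its last target.

### The job

The coding roller sits between centres on its stand and must be locked for a change of type. Turn the roller on its axis until the notch in its index disc faces straight up and let go of it; then pick up the lock plate by its handle and lower it, level and without dropping or forcing it, over the stand's tall rod until it sits fully home with its tongue in the notch, and release it. Leave the label roll and the loose tins where they are.

Things in the scene. Friction and masses are not known exactly. Their poses are not given: they have to be found in the camera images.
- stand: Indexing stand fixed to the table: grey base 130 (x) x 330 (y) x 14 mm, aluminium headstock (50 x 24 mm, flat top at height 150 mm) at its y = -95 mm, lower tailstock (44 x 22, top 133 mm) at y = +118 mm. Origin at table level, z up. The roller's axis is parallel to the stand's y axis at x = 0, height 115 mm; the rod stands at x = 0, y = -155 mm.
- roller: White barrel, 48 mm diameter, from stand y = -46 to +84 mm, with a notched steel index disc at its -y end. Turns without stops, both ways, about its own y axis against about 0.06 Nm of friction and stays where left. Origin on the axis; its z axis points out through the notch (vertical = notch up). A thin dark line on the barrel marks the notch's side, three dark dots in a row the opposite side.
- roller_axis (a point): Point on the roller's axis at stand y = +20 mm, height 115 mm: middle of the free part of the barrel, to be gripped here across its 48 mm diameter from above or at a tilt.
- notch (a point): Point in the notch, 30 mm from the roller's axis. The disc is 69 mm in diameter and 20 mm thick (stand y = -70 to -50 mm); the one notch is 16 mm wide, straight, open at the rim, its floor about 19 mm from the axis.
- rod_seat (a point): Centre of the top of the rod's 22 mm collar, height 140 mm: seat of the lock plate's bushing. Axes as the stand's. Above it the rod is 12 mm thick and ends at height 215 mm; its last 12 mm taper to 4 mm.
- lock_plate: Loose, 0.2 to 0.4 kg: aluminium bar 44 (x) x 129 mm (y = -95 to +34), z = 10 to 20 mm, standing on two feet, bushing and tongue. Black upright handle 14 (x) x 30 (y) mm over the origin, z = 20 to 69 mm. Origin at the feet's undersides; mass centre near y = -21 mm. When home its axes match the stand's, origin at stand y = -80 mm, height 140 mm, and the bar lies on the headstock.
- plate_hole (a point): Centre of the hole at the bushing's foot, plate y = -75 mm. Dark steel bushing 30 mm outside, from z = 0 to 30 mm; vertical through hole 16 mm.
- plate_tongue (a point): Centre of the tongue's tip face, plate y = +20 mm, z = 0. The tongue hangs 10 mm below the bar; it is 14 mm long (y) and 10 mm wide (x), its last 4 mm only 6 mm wide. If the notch is not up the tongue lands on the disc's rim, up to 10 mm too high.
- label_roll: White roll of labels lying flat, 83 mm across, 40 mm high, loose bystander; origin at its underside.
- open_tin: Empty open gold tin, 85 mm across, 26 mm high, loose bystander; origin at its underside.
- closed_tin: Closed gold tin, 66 mm across, 22 mm high, loose bystander; origin at its underside.
Things that resemble listed ones, but are neither listed nor needed, are in the scene too. What is shaped like the lock_plate but pink or red is not meant.

How it is judged:
On the way:
1. the roller has been turned so that its notch faces up, and the gripper has let go of it (angle between roller's own z axis and vertical below 0.15 rad and contact force between the fingers and roller below 0.3 N), for 0.2 s.
At the end, for the whole second after the job is handed in: The roller's notch faces up (within 0.13 rad), the lock plate is on the rod, level (within 0.05 rad), its bushing down on the collar (within 3 mm) and its tongue down in the notch (within 4 mm of full depth), at rest and released (angle between roller's own z axis and vertical below 0.13 rad and horizontal distance between plate_hole and rod_seat below 0.005 m and z of plate_hole in the frame of rod_seat below 0.003 m and z of plate_tongue in the frame of rod_seat below 0.004 m and x of plate_tongue in the frame of roller between -0.006 and 0.006 m and angle between lock_plate's own z axis and vertical below 0.05 rad and linear speed of lock_plate below 0.02 m/s and contact force between the fingers and lock_plate below 0.1 N); the robot touches nothing.
It fails at once if the label roll or a loose tin was pushed away (over 30 mm) (distance of any of label_roll, open_tin, closed_tin from where it was at the start of the episode above 0.03 m).
It fails at once if the lock plate was dropped (linear speed of lock_plate above 0.4 m/s and contact force between the fingers and lock_plate below 0.1 N).
It fails at once if the lock plate was forced down on the roller or the stand (over 60 N) (contact force between lock_plate and roller above 60 N or contact force between lock_plate and stand above 60 N).
It also fails if it takes over 72 s, if anything falls off the work surface, if the arm or the gripper's body presses on something with over 40 N, if the wrist force passes 120 N, or if a joint passes its speed limit or range.

## Working session

There is one attempt and no reset: what is moved stays moved. The work goes in short steps, Python scripts to look and compute and a tool call to move; the robot and the scene stay as the last step left them, time stands still between calls to the robot, and variables do not carry over. Pictures are saved under pics/ and viewed, and the job is handed in when it is done.

Besides the shell and the picture viewer there is one more tool, called after ">>>" as name([rows], argument=value, ...), one row to a line, values as JSON. jog_arm: Moves the arm, as the interface text tells. Its arguments: {"type":"object","properties":{"moves":{"type":"array"}},"required":["moves"]}

```bash
ls; mkdir -p pics; cat > h.py <<'E'
import numpy as np, cv2
from bench import arm
def snap(n,f=None):
    s=arm.snapshot(n)
    if f: cv2.imwrite('pics/'+f,s['image'])
    return s
E
python3 - <<'E'
from h import *
for n in ['scene','side','wrist']:
    s=snap(n,n+'0.png')
    print(n,s['camera_matrix'],s['k1'],s['R'],s['t'])
    for l in ['stand','roller','roller_axis','notch','rod_seat','lock_plate','plate_hole','plate_tongue','label_roll','open_tin','closed_tin']:
        print(l,[(np.round(d['position'],1).tolist(),round(d['p'],2)) for d in arm.landmark_of(s,l)][:3])
st=arm.state();print(st)
E
```

```text
pics
scene [[489.18547129   0.         262.98582668]
 [  0.         489.18547129 190.16940699]
 [  0.           0.           1.        ]] -0.18413642515922593 [[-0.61838805 -0.7858543  -0.00540738]
 [-0.43251967  0.3460781  -0.83256032]
 [ 0.65614248 -0.51250656 -0.55390801]] [0.22269016 0.39418406 1.49670212]
stand [([231.0, 239.2], 0.85), ([314.0, 212.1], 0.29)]
roller [([228.1, 213.9], 0.61)]
roller_axis [([221.5, 212.7], 0.73), ([326.7, 203.2], 0.51), ([316.3, 207.0], 0.31)]
notch [([247.5, 216.0], 0.57)]
rod_seat [([264.4, 195.4], 0.6)]
lock_plate [([382.0, 183.8], 0.79), ([341.0, 177.4], 0.72), ([328.7, 201.9], 0.58)]
plate_hole [([322.7, 173.6], 0.81), ([372.2, 203.1], 0.8), ([324.9, 202.4], 0.64)]
plate_tongue [([346.9, 178.4], 0.8), ([266.6, 194.9], 0.7), ([379.0, 179.1], 0.66)]
label_roll [([171.3, 292.6], 0.95), ([327.0, 202.8], 0.56), ([139.3, 275.7], 0.43)]
open_tin [([138.6, 277.0], 0.6)]
closed_tin [([290.8, 187.2], 0.55)]
side [[477.19178993   0.         259.4272533 ]
 [  0.         477.19178993 195.44324962]
 [  0.           0.           1.        ]] -0.0275953999813
[... 1444 characters left out ...]
369736e+00, -3.69182845e-02]), 'qvel': array([-4.34952468e-05, -1.73035158e-03, -1.22333488e-03,  2.75930608e-03,
        7.00708911e-05,  9.60485706e-05]), 'joint_torque': array([ 2.41334550e-03, -5.15036166e+01, -3.67710400e+01, -1.83191255e-04,
        9.17866309e-04,  1.30839544e-05]), 'position': array([ 0.30315173, -0.60310255,  0.25629571]), 'eef_rot': array([[ 8.93473195e-01,  4.49116520e-01,  2.51947479e-05],
       [ 4.49116521e-01, -8.93473195e-01, -1.39859155e-05],
       [ 1.62295262e-05,  2.38114181e-05, -1.00000000e+00]]), 'contact_force': array([ 0.3828803 , -0.64902365,  0.50693296]), 'ft_torque': array([-0.02865042,  0.01247963,  0.0309504 ]), 'opening': 0.0855078105363793}
```

View pics/scene0.png

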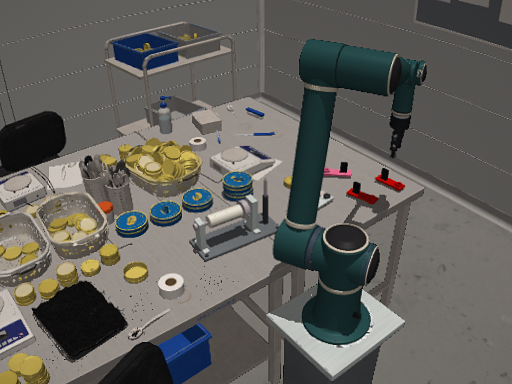

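View pics/side0.png

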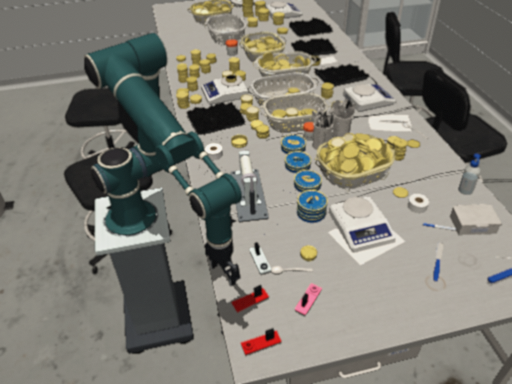

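View pics/wrist0.png

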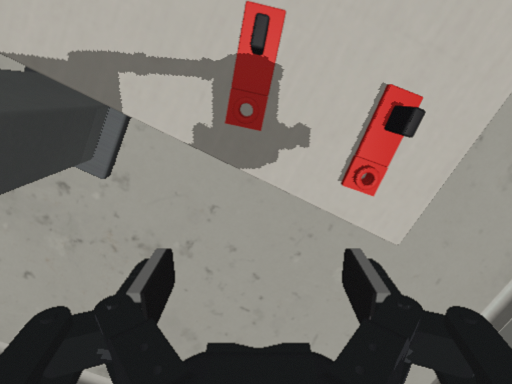

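```bash
cat >> h.py <<'E'
def cam(s): return (s['camera_matrix'],s['k1'],s['R'],np.array(s['t']))
def ray(s,px):
    K,k,R,t=cam(s); 
    x=(px[0]-K[0,2])/K[0,0]; y=(px[1]-K[1,2])/K[1,1]
    u,v=x,y
    for _ in range(30):
        f=1+k*(u*u+v*v); u,v=x/f,y/f
    d=R.T@np.array([u,v,1.]); return -R.T@t, d/np.linalg.norm(d)
def onz(s,px,z):
    c,d=ray(s,px); return c+d*(z-c[2])/d[2]
def tri(a,pa,b,pb):
    c1,d1=ray(a,pa);c2,d2=ray(b,pb)
    A=np.stack([d1,-d2],1); q=np.linalg.lstsq(A,c2-c1,rcond=None)[0]
    p,r=c1+q[0]*d1,c2+q[1]*d2
    return (p+r)/2,np.linalg.norm(p-r)
def proj(s,X):
    K,k,R,t=cam(s); p=R@np.asarray(X,float)+t; u,v=p[0]/p[2],p[1]/p[2]; f=1+k*(u*u+v*v)
    return np.array([K[0,0]*u*f+K[0,2],K[1,1]*v*f+K[1,2]])
E
python3 - <<'E'
from h import *
import pickle
S=snap('scene');D=snap('side')
pickle.dump((S,D),open('sd.pkl','wb'))
def crop(im,x,y,w,h,f,n): cv2.imwrite('pics/'+n,cv2.resize(im[y:y+h,x:x+w],None,fx=f,fy=f,interpolation=cv2.INTER_CUBIC))
crop(S['image'],170,160,180,110,4,'s1.png');crop(D['image'],190,130,130,150,4,'d1.png')
for l,a,b in [('stand',(231,239.2),(246.1,188.4)),('axis',(221.5,212.7),(244.2,170.7)),('notch',(247.5,216),(242.9,183.3)),('seat',(264.4,195.4),(252.7,192)),('label',(171.3,292.6),(212.4,154.6)),('open',(138.6,277),(238.9,141.9)),('closed',(290.8,187.2),(310,254.1))]:
    print(l,*tri(S,a,D,b))
print(onz(D,(257,256.4),0),onz(D,(258.4,257.1),0))
E
```

```text
stand [0.51313116 0.035953   0.00787611] 0.01138903924854117
axis [0.52233765 0.04950098 0.11574626] 0.024196829129804472
notch [ 0.48894321 -0.02713992  0.09820413] 0.006967015641383097
seat [ 0.51107839 -0.12614327  0.13232908] 0.0005705773644756328
label [ 0.41507851  0.34425514 -0.00553719] 0.002366810069600254
open [ 0.55655791  0.40012347 -0.0016342 ] 0.018308587699933713
closed [ 0.67070607 -0.39005167 -0.01360315] 0.01983708017412064
[ 4.71756085e-01 -3.52566255e-01  2.22044605e-16] [ 0.47619065 -0.35739835  0.        ]
```

View pics/s1.png

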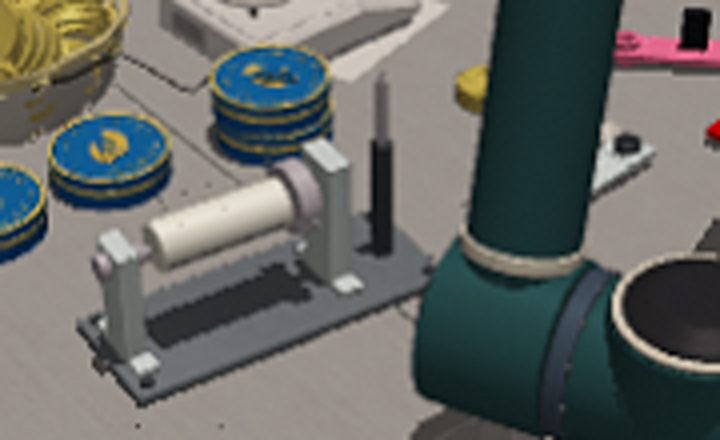

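View pics/d1.png

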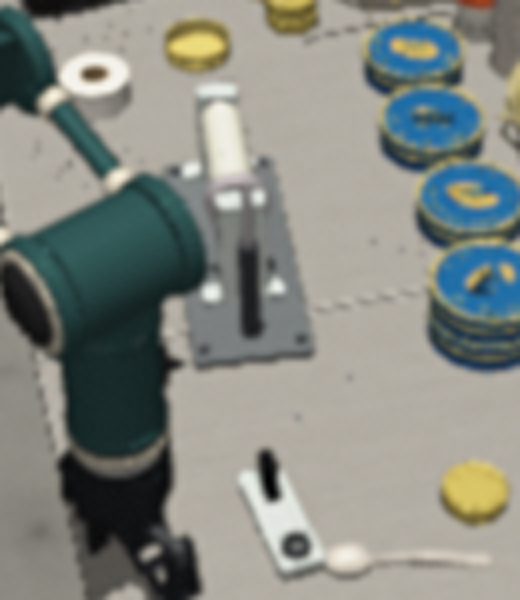

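```bash
python3 - <<'E'
from h import *
import pickle
S,D=pickle.load(open('sd.pkl','rb'))
print("side corners",*[onz(D,p,.014).round(3) for p in [(239.5,221.5),(268,218.5),(257.5,170)]])
print("scene corners",*[onz(S,p,.014).round(3) for p in [(190,241.3),(205,260.8),(278,226)]])
# rod top
print('rodtop',*tri(S,(170+380/4,160+73/4),D,(190+249/4,130+170/4)))
# plate: hole crop (295,546), handle base/top (267,455)
print('hole top z.03',onz(D,(190+295/4,130+545/4),.03).round(3),'handle top z.069',onz(D,(190+266/4,130+455/4),.069).round(3))
print('plate corners z.02',*[onz(D,(190+x/4,130+y/4),.02).round(3) for x,y in [(240,480),(285,576),(325,558)]])
w=snap('wrist');st=arm.state();R=st['eef_rot'];p=st['position']
c=-w['R'].T@w['t'];print('cam in tool',R.T@(c-p),'\n',R.T@w['R'].T)
E
```

```text
side corners [ 0.444 -0.162  0.014] [ 0.563 -0.175  0.014] [0.598 0.148 0.014]
scene corners [0.583 0.166 0.014] [0.458 0.18  0.014] [ 0.453 -0.146  0.014]
rodtop [ 0.50719401 -0.11801899  0.22037796] 0.018536464786737913
hole top z.03 [ 0.479 -0.431  0.03 ] handle top z.069 [ 0.472 -0.348  0.069]
plate corners z.02 [ 0.449 -0.331  0.02 ] [ 0.463 -0.456  0.02 ] [ 0.504 -0.445  0.02 ]
cam in tool [ 0.08209275 -0.00034541 -0.11802631] 
 [[-3.69848153e-04 -9.48352121e-01 -3.17219352e-01]
 [ 9.99999860e-01 -4.70995777e-04  2.42172308e-04]
 [-3.79073597e-04 -3.17219218e-01  9.48352163e-01]]
```

```bash
cat >> h.py <<'E'
from scipy.spatial.transform import Rotation as Ro
def Rz(h,tilt=0):  # tool down, tool x heading h (deg)
    h=np.radians(h); x=np.array([np.cos(h),np.sin(h),0]); z=np.array([0,0,-1.]); R=np.stack([x,np.cross(z,x),z],1)
    return R@Ro.from_rotvec([np.radians(tilt),0,0]).as_matrix()
def plan(p,R,P,T,n):
    """n equal rows; shift in axes at row start"""
    rv=Ro.from_matrix(R.T@T).as_rotvec(); d=(np.asarray(P)-p)/n; out=[]
    for i in range(n):
        Ri=R@Ro.from_rotvec(rv*i/n).as_matrix()
        out.append(np.r_[rv/n/np.radians(45),Ri.T@d/.2].round(3))
    print('per row deg',np.degrees(np.linalg.norm(rv))/n,'mm',np.linalg.norm(d)*1000)
    for o in out: print(o.tolist())
def go(P,T,n):
    s=arm.state(); plan(s['position'],s['eef_rot'],P,T,n)
E
python3 - <<'E'
from h import *
go([.475,-.34,.30],Rz(90),7)
E
```

```text
per row deg 9.04428102347462 mm 45.32164224465922
[0.0, -0.0, -0.201, 0.194, -0.113, -0.031]
[0.0, -0.0, -0.201, 0.209, -0.081, -0.031]
[0.0, -0.0, -0.201, 0.219, -0.047, -0.031]
[0.0, -0.0, -0.201, 0.224, -0.012, -0.031]
[0.0, -0.0, -0.201, 0.223, 0.024, -0.031]
[0.0, -0.0, -0.201, 0.217, 0.058, -0.031]
[0.0, -0.0, -0.201, 0.205, 0.092, -0.031]
```

>>> jog_arm([
  [0,0,-0.2,0.194,-0.113,-0.031,1],
  [0,0,-0.2,0.209,-0.081,-0.031,1],
  [0,0,-0.2,0.219,-0.047,-0.031,1],
  [0,0,-0.2,0.224,-0.012,-0.031,1],
  [0,0,-0.2,0.223,0.024,-0.031,1],
  [0,0,-0.2,0.217,0.058,-0.031,1],
  [0,0,-0.2,0.205,0.092,-0.031,1],
  [0,0,0,0,0,0,1],
])

```text
t: 2.95
position: [0.4772, -0.3382, 0.3006]
eef_rot: [[0.001, 1.0, 0.002], [1.0, -0.001, -0.0], [-0.0, 0.002, -1.0]]
contact_force: [-0.5, -0.6, -0.3]
opening: 0.0856
```

```bash
python3 - <<'E'
from h import *
w=snap('wrist','w1.png');st=arm.state();print(st['t'],st['position'],st['eef_rot'].round(3).tolist())
for l,z in [('lock_plate',0),('plate_hole',0),('plate_tongue',0)]:
    for d in arm.landmark_of(w,l)[:2]: print(l,d['position'],d['p'],onz(w,d['position'],z))
go([.515,0,.30],Rz(85),7)
E
```

```text
3.0 [ 0.47625494 -0.3395174   0.30019627] [[0.004, 1.0, 0.001], [1.0, -0.004, -0.001], [-0.001, 0.001, -1.0]]
lock_plate [251.9, 160.0] 0.86 [ 0.46911871 -0.34773137  0.        ]
lock_plate [228.2, 272.2] 0.86 [ 0.42829564 -0.53708116  0.        ]
plate_hole [259.4, 210.1] 0.84 [ 0.48003483 -0.42624547  0.        ]
plate_hole [351.0, 285.9] 0.81 [ 0.63459067 -0.56425786  0.        ]
plate_tongue [240.7, 274.0] 0.82 [ 4.48955777e-01 -5.40606931e-01 -5.55111512e-17]
plate_tongue [251.6, 144.9] 0.68 [ 0.46886682 -0.32575378  0.        ]
per row deg 0.6578998375467245 mm 49.068302528930126
[-0.0, 0.0, 0.015, 0.244, 0.027, -0.0]
[-0.0, 0.0, 0.015, 0.244, 0.024, -0.0]
[-0.0, 0.0, 0.015, 0.244, 0.021, -0.0]
[-0.0, 0.0, 0.015, 0.245, 0.019, -0.0]
[-0.0, 0.0, 0.015, 0.245, 0.016, -0.0]
[-0.0, 0.0, 0.015, 0.245, 0.013, -0.0]
[-0.0, 0.0, 0.015, 0.245, 0.01, -0.0]
```

View pics/w1.png

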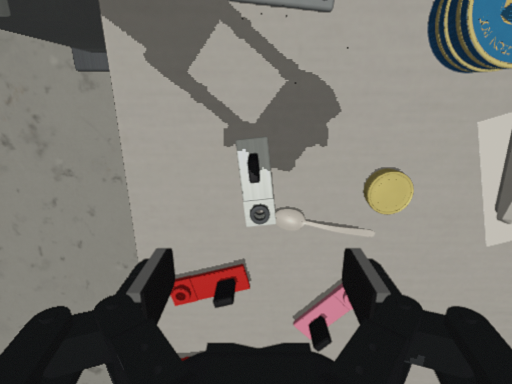

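>>> jog_arm([
  [0,0,0.016,0.245,0.025,0,1],
  [0,0,0.016,0.245,0.025,0,1],
  [0,0,0.016,0.245,0.02,0,1],
  [0,0,0.016,0.245,0.02,0,1],
  [0,0,0.016,0.245,0.015,0,1],
  [0,0,0.016,0.245,0.015,0,1],
  [0,0,0.016,0.245,0.01,0,1],
  [0,0,0,0,0,0,1],
])

```text
t: 4.15
position: [0.5163, 0.0027, 0.2994]
eef_rot: [[0.091, 0.996, -0.0], [0.996, -0.091, 0.001], [0.0, -0.0, -1.0]]
contact_force: [-0.3, -1.0, 0.1]
opening: 0.0854
```

```bash
python3 - <<'E'
from h import *
import pickle
w=snap('wrist','w2.png');st=arm.state();print(st['t'],st['position'],st['eef_rot'].round(3).tolist())
for l,z in [('stand',0),('roller',.115),('roller_axis',.115),('notch',.13),('rod_seat',.14)]:
    for d in arm.landmark_of(w,l)[:2]: print(l,d['position'],d['p'],onz(w,d['position'],z))
pickle.dump(w,open('w2.pkl','wb'))
cv2.imwrite('pics/w2b.png',cv2.resize(w['image'][40:310,150:370],None,fx=2.7,fy=2.2*1.0,interpolation=cv2.INTER_CUBIC))
E
```

```text
4.2 [0.5162285  0.00122112 0.29941333] [[0.092, 0.996, -0.001], [0.996, -0.092, -0.001], [-0.001, -0.0, -1.0]]
stand [259.1, 135.7] 0.76 [0.52033226 0.02842601 0.        ]
roller [260.5, 144.5] 0.61 [0.52204252 0.03472608 0.115     ]
roller [260.1, 132.2] 0.42 [0.52275049 0.04725211 0.115     ]
roller_axis [262.3, 127.0] 0.65 [0.52543548 0.05222835 0.115     ]
notch [235.7, 197.7] 0.66 [ 0.49149409 -0.01568161  0.13      ]
notch [247.7, 339.2] 0.17 [ 0.48483071 -0.20228467  0.13      ]
rod_seat [261.9, 289.4] 0.68 [ 0.50932054 -0.12349414  0.14      ]
```

View pics/w2.png

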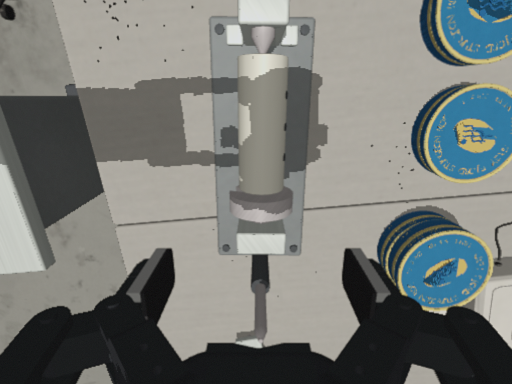

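View pics/w2b.png

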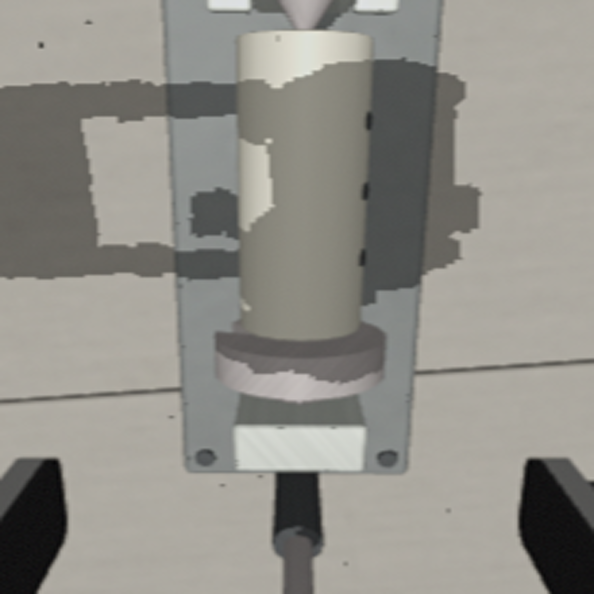

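```bash
cat > fit.py <<'E'
from h import *
import pickle
from scipy.optimize import least_squares
w=pickle.load(open('w2.pkl','rb'))
obs=[((-65,165,14),(210,18)),((65,165,14),(314,18)),((65,-165,14),(303,255)),((-65,-165,14),(219,253.5)),
 ((-25,-107,150),(237,252.5+1)),((25,-107,150),(285,254)),((25,-83,150),(284.8,233.5)),((-25,-83,150),(237.5,233.5)),((-22,107,133),(237.5,22)),((22,107,133),(289,24))]
def T(q,P):
    c,s=np.cos(q[2]),np.sin(q[2]);x,y,z=np.array(P)/1000
    return np.array([q[0]+c*x-s*y,q[1]+s*x+c*y,z])
f=lambda q:np.concatenate([proj(w,T(q,P))-np.array(p) for P,p in obs])
if __name__=='__main__':
    r=least_squares(f,[.515,0,-.09],x_scale=[.01,.01,.02],loss='soft_l1');q=r.x
    print(q,np.degrees(q[2]));print(f(q).reshape(-1,2).round(1).tolist())
    print('rod',T(q,(0,-155,140)),proj(w,T(q,(0,-155,140))),proj(w,T(q,(0,-155,215))))
    for yy in (-46,84):
        print([proj(w,T(q,(24*np.cos(a),yy,115+24*np.sin(a)))).round(1).tolist() for a in np.radians([0,5,10,175])])
    for yy in(-20,20,60):
        print(yy,[proj(w,T(q,(24*np.cos(a),yy,115+24*np.sin(a)))).round(1).tolist() for a in np.radians([-5,0,5,10,15,20])])
E
python3 fit.py
```

```text
[ 0.52333022  0.03325892 -0.09580345] -5.489133411880475
[[-3.1, -26.7], [3.2, -26.2], [-0.6, -13.1], [-1.0, -11.9], [0.3, 0.9], [0.5, 0.6], [1.5, 0.2], [-0.6, -0.0], [0.0, 2.7], [-0.2, 1.0]]
rod [ 0.50850339 -0.1210303   0.14      ] [260.98120049 287.60697561] [261.73733432 341.34881678]
[[283.6, 188.2], [283.7, 188.8], [283.6, 189.4], [239.3, 188.6]]
[[288.1, 56.9], [288.2, 56.6], [288.1, 56.3], [237.1, 56.4]]
-20 [[284.2, 164.3], [284.4, 164.8], [284.5, 165.3], [284.4, 165.7], [284.2, 166.2], [283.7, 166.6]]
20 [[285.5, 126.0], [285.7, 126.2], [285.8, 126.4], [285.7, 126.6], [285.5, 126.8], [285.0, 127.0]]
60 [[286.9, 84.1], [287.2, 84.0], [287.3, 84.0], [287.2, 83.9], [286.9, 83.8], [286.4, 83.8]]
```

```bash
sed -i 's/-65,165,14/-65,145,14/;s/(65,165,14)/(65,145,14)/;s/(65,-165,14)/(65,-185,14)/;s/(-65,-165,14)/(-65,-185,14)/' fit.py; sed -i 's/print(.rod.,/obs.append(((0,-155,140),(261.2,288)));r=least_squares(f,q,x_scale=[.01,.01,.02]);q=r.x;print(q);print("rod",/' fit.py; python3 fit.py
python3 - <<'E'
from h import *
import pickle
S,D=pickle.load(open('sd.pkl','rb'))
w=pickle.load(open('w2.pkl','rb'))
cv2.imwrite('pics/w2c.png',cv2.resize(w['image'][45:215,220:310],None,fx=6,fy=3.5,interpolation=cv2.INTER_CUBIC))
cv2.imwrite('pics/s2c.png',cv2.resize(S['image'][190:250,190:265],None,fx=10,fy=10,interpolation=cv2.INTER_CUBIC))
E
```

```text
[ 0.52334891  0.03341485 -0.09582251] -5.490225139436656
[[-2.2, -7.3], [2.0, -6.8], [-1.2, -1.7], [-0.5, -0.6], [0.3, 0.8], [0.5, 0.5], [1.5, 0.0], [-0.6, -0.2], [0.0, 2.5], [-0.2, 0.7]]
[ 0.5232624   0.03234986 -0.09607056]
rod [ 0.50839436 -0.1219354   0.14      ] [260.95569069 288.29462404] [261.70393397 342.16891753]
[[283.6, 189.0], [283.7, 189.6], [283.6, 190.2], [239.4, 189.4]]
[[288.1, 57.9], [288.2, 57.7], [288.1, 57.4], [237.1, 57.4]]
-20 [[284.2, 165.2], [284.4, 165.6], [284.5, 166.1], [284.4, 166.6], [284.1, 167.0], [283.7, 167.5]]
20 [[285.5, 126.9], [285.7, 127.1], [285.8, 127.3], [285.7, 127.5], [285.5, 127.8], [285.0, 128.0]]
60 [[286.9, 85.1], [287.2, 85.1], [287.3, 85.0], [287.2, 84.9], [286.9, 84.9], [286.4, 84.8]]
```

View pics/w2c.png

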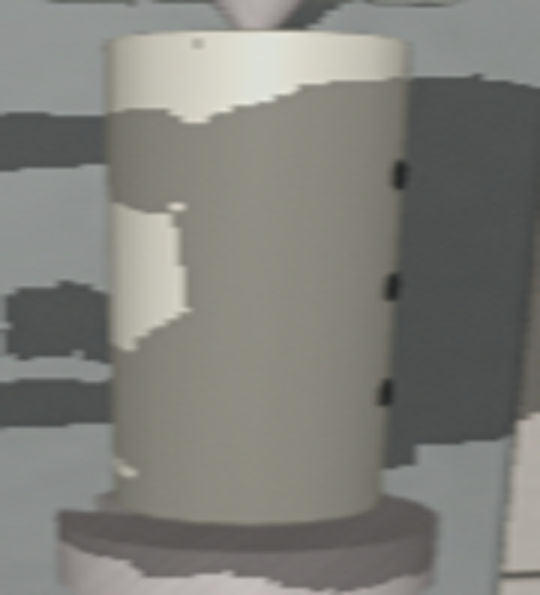

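View pics/s2c.png

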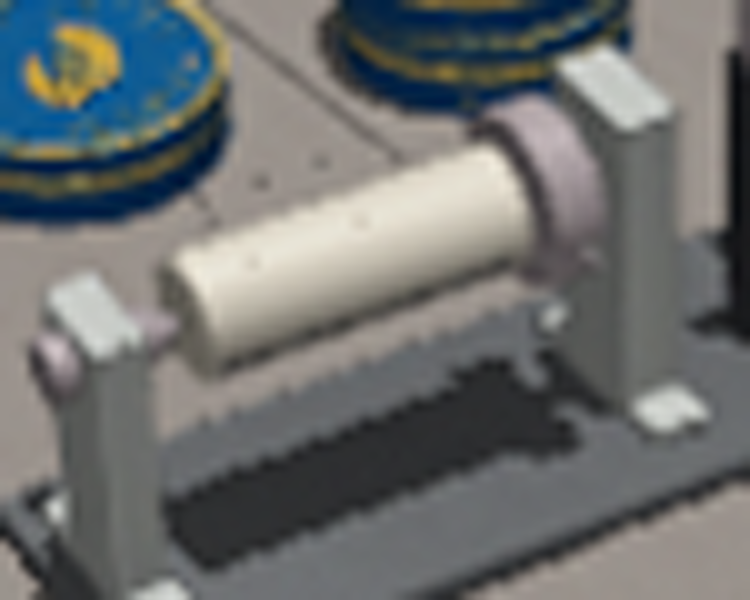

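```bash
python3 - <<'E'
from h import *
import pickle
from fit import T
S,D=pickle.load(open('sd.pkl','rb'))
q=[.5233,.0324,-.0961]
for a in range(-10,45,10):
    r=np.radians(a); print(a,[proj(S,T(q,(-30*np.cos(r),y,115-30*np.sin(r)))).round(1).tolist() for y in (-50,-60)],proj(S,T(q,(34*np.cos(r),-50,115))).round(1))
print(proj(S,T(q,(0,-50,115+34.5))),proj(S,T(q,(-34.5,-50,115))),proj(S,T(q,(0,-50,115-34.5))))
print(arm.state()['joint_positions'].round(4).tolist(),arm.state()['t'])
# jaw target for gripping: 
P=T(q,(0,20,115));print(P)
go([P[0],P[1],.30],Rz(84.5,-40),4)
E
```

```text
-10 [[243.8, 211.7], [246.2, 210.8]] [235.1 204.4]
0 [[243.9, 213.0], [246.3, 212.1]] [235.  204.4]
10 [[243.9, 214.1], [246.3, 213.2]] [235.1 204.4]
20 [[243.7, 215.0], [246.1, 214.1]] [235.3 204.6]
30 [[243.5, 215.7], [245.8, 214.8]] [235.6 205. ]
40 [[243.1, 216.3], [245.4, 215.4]] [236.1 205.4]
[239.38407488 201.10795502] [244.5531432  213.57478196] [239.99579319 216.45833269]
[-0.0487, -0.0642, 1.8833, -0.0004, 1.3228, 0.0472] 4.45
[0.52521904 0.05230772 0.115     ]
per row deg 10.00363243205879 mm 13.362543571473745
[-0.222, 0.0, 0.0, 0.067, 0.005, -0.001]
[-0.222, 0.0, 0.0, 0.067, 0.005, 0.0]
[-0.222, 0.0, 0.0, 0.067, 0.005, 0.001]
[-0.222, 0.0, 0.0, 0.067, 0.005, 0.002]
```

```bash
python3 - <<'E'
from h import *
P=np.array([.5252,.0523,.115]);Rt=Rz(84.5,-42)
print(Rt)
go(P-.11*Rt[:,2],Rt,5)
E
```

```text
[[ 0.09584575  0.73972353  0.66605006]
 [ 0.9953962  -0.07122728 -0.06413333]
 [ 0.          0.66913061 -0.74314483]]
per row deg 8.402905879314838 mm 27.02807485257719
[-0.187, 0.0, 0.0, 0.053, -0.07, 0.103]
[-0.187, 0.0, 0.0, 0.053, -0.084, 0.092]
[-0.187, 0.0, 0.0, 0.053, -0.096, 0.078]
[-0.187, 0.0, 0.0, 0.053, -0.107, 0.063]
[-0.187, 0.0, 0.0, 0.053, -0.115, 0.047]
```

>>> jog_arm([
  [-0.187,0,0,0.053,-0.07,0.103,1],
  [-0.187,0,0,0.053,-0.084,0.092,1],
  [-0.187,0,0,0.053,-0.096,0.078,1],
  [-0.187,0,0,0.053,-0.107,0.063,1],
  [-0.187,0,0,0.053,-0.115,0.047,1],
  [0,0,0,0,0,0,1],
])

```text
t: 5.2
position: [0.4494, 0.0549, 0.1941]
eef_rot: [[0.099, 0.763, 0.639], [0.995, -0.069, -0.071], [-0.01, 0.643, -0.766]]
contact_force: [0.3, -0.3, -1.2]
opening: 0.0854
```

```bash
python3 - <<'E'
from h import *
import pickle
w=snap('wrist','w3.png');pickle.dump(w,open('w3.pkl','wb'))
st=arm.state();print(st['position'],st['joint_positions'].round(3))
P=np.array([.5252,.0523,.115]);Rt=Rz(84.5,-42);print(st['eef_rot']-Rt)
print('tool-frame delta to P',st['eef_rot'].T@(P-st['position']))
E
```

```text
[0.45292174 0.05556751 0.1986863 ] [ 0.211 -0.51   2.543 -0.463  0.473  0.653]
[[ 0.00291288  0.01920809 -0.02241234]
 [-0.00031403  0.00086958 -0.00558955]
 [-0.00763003 -0.02177245 -0.01900293]]
tool-frame delta to P [0.00452519 0.00090914 0.11053016]
```

View pics/w3.png

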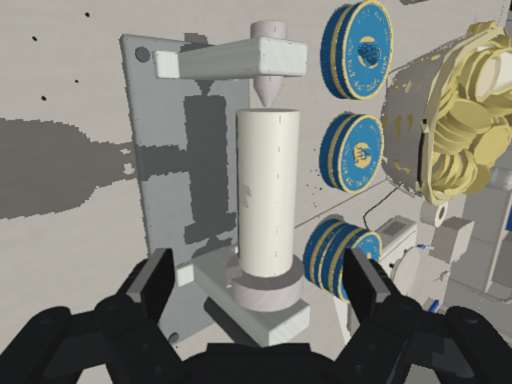

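```bash
python3 - <<'E'
from h import *
import pickle
w=pickle.load(open('w3.pkl','rb'))
cv2.imwrite('pics/w3c.png',cv2.resize(w['image'][90:340,200:330],None,fx=4.5,fy=2.4,interpolation=cv2.INTER_CUBIC))
E
```

```text
(no output)
```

View pics/w3c.png

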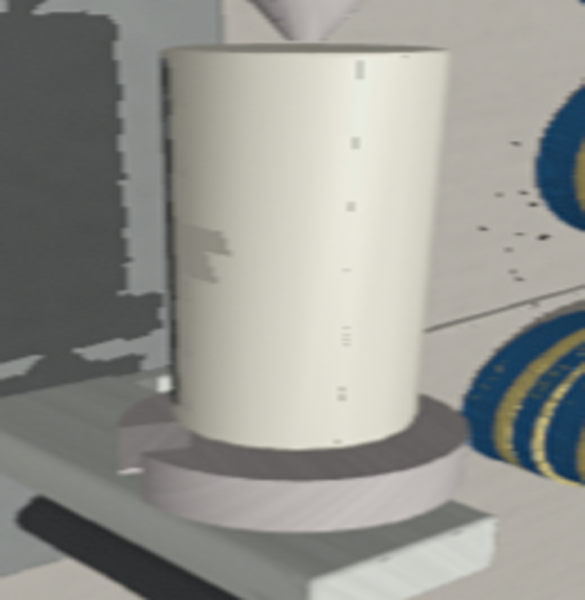

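```bash
python3 - <<'E'
from h import *
import pickle
from fit import T
w=pickle.load(open('w3.pkl','rb'));w2=pickle.load(open('w2.pkl','rb'))
q=[.5233,.0324,-.0961]
for a in range(-10,45,5):
    r=np.radians(a)
    print(a,'line',[proj(w,T(q,(-24*np.cos(r),y,115-24*np.sin(r)))).round(1).tolist() for y in (80,20,-40)],
     'notch rim mouth mid',proj(w,T(q,(-34.5*np.cos(r),-50,115-34.5*np.sin(r)))).round(1),'floor',proj(w,T(q,(-19*np.cos(r),-50,115-19*np.sin(r)))).round(1),
     'walls',[proj(w,T(q,(-33*np.cos(r)+s*8*np.sin(r),-50,115-33*np.sin(r)-s*8*np.cos(r)))).round(1).tolist() for s in (-1,1)])
f=lambda x,y:((x-0)/4.5+200,y/2.4+90)
print('obs line',f(168,60),f(172,215),f(178,395),'notch walls',f(145,470),f(122,425),'floor corners',f(190,432))
E
```

```text
-10 line [[245.6, 118.9], [246.3, 200.1], [246.9, 268.2]] notch rim mouth mid [238.3 284.6] floor [251.  275.8] walls [[246.9, 287.7], [232.6, 279.8]]
-5 line [[243.4, 118.7], [244.4, 199.5], [245.1, 267.3]] notch rim mouth mid [235.8 283. ] floor [249.6 275. ] walls [[243.8, 286.6], [230.9, 278.0]]
0 line [[241.5, 118.5], [242.6, 198.8], [243.5, 266.2]] notch rim mouth mid [233.5 281.3] floor [248.3 274.2] walls [[240.8, 285.3], [229.4, 276.1]]
5 line [[239.8, 118.2], [241.1, 198.0], [242.1, 265.1]] notch rim mouth mid [231.5 279.5] floor [247.2 273.3] walls [[238.1, 283.8], [228.3, 274.2]]
10 line [[238.4, 118.0], [239.8, 197.2], [240.9, 263.9]] notch rim mouth mid [229.9 277.7] floor [246.2 272.3] walls [[235.6, 282.3], [227.5, 272.3]]
15 line [[237.2, 117.8], [238.7, 196.4], [239.9, 262.7]] notch rim mouth mid [228.5 275.8] floor [245.4 271.3] walls [[233.5, 280.6], [227.0, 270.4]]
20 line [[236.3, 117.5], [237.8, 195.6], [239.0, 261.4]] notch rim mouth mid [227.5 273.8] floor [244.7 270.3] walls [[231.6, 278.8], [226.9, 268.4]]
25 line [[235.6, 117.3], [237.2, 194.7], [238.5, 260.1]] notch rim mouth mid [226.7 271.9] floor [244.2 269.2] walls [[230.0, 277.0], [227.0, 266.5]]
30 line [[235.2, 117.1], [236.8, 193.8], [238.1, 258.8]] notch rim mouth mid [226.3 269.9] floor [243.9 268.2] walls [[228.8, 275.1], [227.4, 264.7]]
35 line [[235.1, 116.8], [236.6, 193.0], [237.9, 257.6]] notch rim mouth mid [226.2 267.9] floor [243.8 267.1] walls [[227.9, 273.2], [228.0, 262.8]]
40 line [[235.1, 116.6], [236.7, 192.1], [238.0, 256.3]] notch rim mouth mid [226.4 266. ] floor [243.8 266.1] walls [[227.2, 271.2], [229.0, 261.1]]
obs line (237.33333333333334, 115.0) (238.22222222222223, 179.58333333333334) (239.55555555555554, 254.58333333333334) notch walls (232.22222222222223, 285.83333333333337) (227.11111111111111, 267.08333333333337) floor corners (242.22222222222223, 270.0)
```

>>> jog_arm([
  [0,0,0,0.011,0.002,0.138,1],
  [0,0,0,0.011,0.002,0.138,1],
  [0,0,0,0,0,0.138,1],
  [0,0,0,0,0,0.138,1],
  [0,0,0,0,0,0,1],
  [0,0,0,0,0,0,1],
])

```text
t: 6.0
position: [0.5294, 0.0521, 0.1192]
eef_rot: [[0.102, 0.755, 0.648], [0.995, -0.074, -0.071], [-0.005, 0.652, -0.758]]
contact_force: [0.1, -0.5, 0.5]
opening: 0.0854
```

```bash
python3 - <<'E'
from h import *
st=arm.state();print(st['t'],st['position'],st['joint_positions'].round(3))
P=np.array([.5252,.0523,.115])
print('tool-frame delta to P',st['eef_rot'].T@(P-st['position']), Ro.from_matrix(st['eef_rot'].T@Rz(84.5,-42)).as_rotvec(degrees=True))
E
```

```text
6.0 [0.52937299 0.05205726 0.11924872] [ 0.154 -0.155  2.492 -0.997  0.203  1.18 ]
tool-frame delta to P [-0.00016106 -0.00593713  0.00049888] [-1.30311565  0.46707557 -0.06009872]
```

>>> jog_arm([
  [0,0,0,0,-0.03,0,1],
  [0,0,0,0,0,0,1],
  [0,0,0,0,0,0,0.7],
  [0,0,0,0,0,0,0.5],
])

```text
t: 6.5
position: [0.523, 0.0533, 0.1141]
eef_rot: [[0.1, 0.755, 0.648], [0.995, -0.072, -0.069], [-0.005, 0.651, -0.759]]
contact_force: [-0.6, -0.2, 0.0]
opening: 0.0519
```

>>> jog_arm([
  [0,0,0,0,0.006,0,0.5],
  [0,0,0,0,0,0,0],
  [0,0,0,0,0,0,0],
  [0,0,0,0,0,0,0],
])

```text
t: 7.0
position: [0.524, 0.0532, 0.1155]
eef_rot: [[0.1, 0.755, 0.648], [0.995, -0.073, -0.069], [-0.005, 0.652, -0.758]]
contact_force: [-10.8, 0.1, 12.1]
opening: 0.0466
```

>>> jog_arm([
  [0,0,0,0,0,-0.008,0],
  [0.1,0,0,0,0,0,0],
  [0.15,0,0,0,0,0,0],
])

```text
t: 7.38
position: [0.524, 0.0531, 0.1158]
eef_rot: [[0.105, 0.832, 0.545], [0.994, -0.083, -0.066], [-0.009, 0.549, -0.836]]
contact_force: [6.1, 12.9, -6.6]
opening: 0.0459
```

```bash
cat > st.py <<'E'
from h import *
st=arm.state();print(st['t'],st['position'],st['joint_positions'].round(3),st['contact_force'].round(1),st['ft_torque'].round(2))
P=np.array([.5252,.0523,.115])
print('tool-frame delta to P',(st['eef_rot'].T@(P-st['position'])).round(4), Ro.from_matrix(Rz(84.5,0).T@st['eef_rot']).as_rotvec(degrees=True).round(2))
E
python3 st.py
```

```text
7.375 [0.52400925 0.05308674 0.11575523] [ 0.14  -0.138  2.427 -0.466  0.319  0.647] [ 6.1 12.9 -6.6] [ 1.71 -0.13  1.22]
tool-frame delta to P [-0.0007  0.0006  0.0013] [-33.32  -0.68   0.36]
```

>>> jog_arm([
  [0.2,0,0,0,0,0,0],
  [0.2,0,0,0,0,0,0],
  [0.2,0,0,0,0,0,0],
  [0.2,0,0,0,0,0,0],
  [0,0,0,0,0,0,0],
])

```text
t: 8.0
position: [0.5242, 0.0504, 0.1153]
eef_rot: [[0.112, 0.992, -0.057], [0.994, -0.112, -0.007], [-0.014, -0.056, -0.998]]
contact_force: [-1.7, 9.8, 3.7]
opening: 0.0464
```

```bash
python3 st.py
```

```text
8.0 [0.5241804  0.05035614 0.11531063] [ 0.051  0.152  2.017 -0.005  1.029  0.167] [-1.7  9.8  3.7] [1.45 0.47 0.34]
tool-frame delta to P [0.002  0.0008 0.0002] [ 3.2  -0.76  0.94]
```

>>> jog_arm([
  [0.2,0,0,0.005,0,0,0],
  [0.2,0,0,0.005,0,0,0],
  [0.2,0,0,0,0,0,0],
  [0.2,0,0,0,0,0,0],
  [0,0,0,0,0,0,0],
])

```text
t: 8.62
position: [0.5241, 0.0502, 0.115]
eef_rot: [[0.111, 0.768, -0.631], [0.994, -0.097, 0.058], [-0.017, -0.633, -0.774]]
contact_force: [-2.3, 1.3, 5.2]
opening: 0.0464
```

```bash
python3 st.py; python3 -c "
from h import *
snap('wrist','w4.png')"
```

```text
8.625 [0.52408806 0.05019377 0.1149848 ] [0.009 0.543 1.637 0.064 1.645 0.109] [-2.3  1.3  5.2] [0.21 0.47 0.13]
tool-frame delta to P [ 0.0022  0.0006 -0.0006] [39.32 -0.62  1.19]
```

View pics/w4.png

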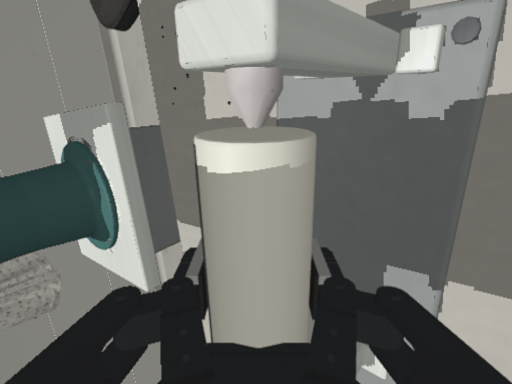

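```bash
python3 - <<'E'
from h import *
im=cv2.imread('pics/w4.png');cv2.imwrite('pics/w4c.png',cv2.resize(im[110:350,180:335],None,fx=4.5,fy=2.5,interpolation=cv2.INTER_CUBIC))
E
```

View pics/w4c.png

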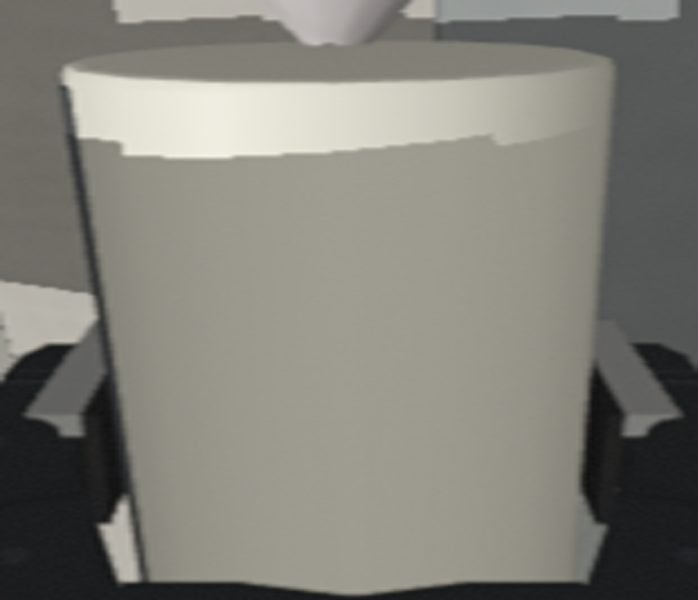

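>>> jog_arm([
  [0.2,0,0,0.003,0,0,0],
  [0.2,0,0,0.003,0,0,0],
  [0.2,0,0,0.003,0,0,0],
  [0,0,0,0,0,0,0],
])

```text
t: 9.18
position: [0.5239, 0.0503, 0.115]
eef_rot: [[0.111, 0.396, -0.912], [0.994, -0.061, 0.094], [-0.018, -0.916, -0.4]]
contact_force: [-3.0, -5.6, 5.4]
opening: 0.0463
```

```bash
python3 st.py; python3 -c "
from h import *
w=snap('side','d5.png');
im=w['image']
cv2.imwrite('pics/d5c.png',cv2.resize(im[140:240,210:290],None,fx=7,fy=6,interpolation=cv2.INTER_CUBIC))"
```

```text
9.175 [0.52393136 0.05026456 0.11497593] [-0.006  0.826  1.419  0.1    2.052  0.105] [-3.  -5.6  5.4] [0.23 0.41 1.08]
tool-frame delta to P [ 0.0022  0.0004 -0.001 ] [66.42 -0.44  1.36]
```

View pics/d5c.png

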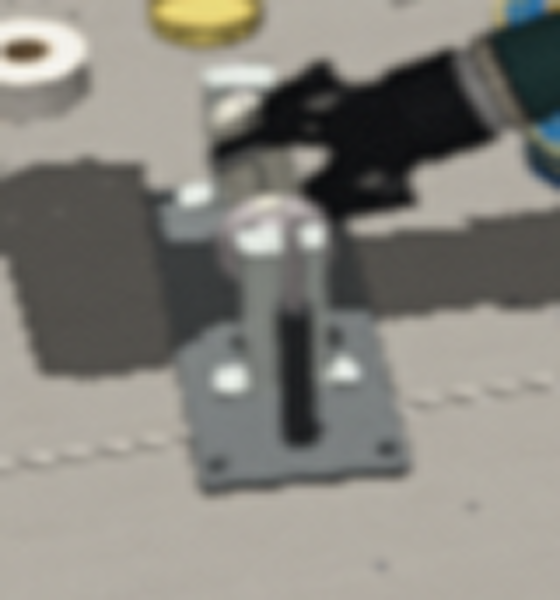

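>>> jog_arm([
  [0,0,0,0,0,0,0.8],
  [0,0,0,0,0,0,1],
  [0,0,0,0,0,0,1],
  [0,0,0,0,0,-0.15,1],
  [0,0,0,0,0,-0.2,1],
  [0,0,0,0,0,-0.2,1],
  [0,0,0,0,0,0,1],
])

```text
t: 10.1
position: [0.6261, 0.0409, 0.1618]
eef_rot: [[0.112, 0.41, -0.905], [0.994, -0.063, 0.095], [-0.018, -0.91, -0.414]]
contact_force: [1.0, -0.8, 0.4]
opening: 0.0853
```

```bash
python3 st.py; python3 - <<'E'
from h import *
go([.525,.0323,.28],Rz(84.5,0),8)
E
```

```text
10.1 [0.62609054 0.04088458 0.16179034] [-0.016  0.941  1.1    0.103  2.24   0.12 ] [ 1.  -0.8  0.4] [-0.05 -0.42  0.01]
tool-frame delta to P [0.0009 0.0005 0.1118] [65.54 -0.37  1.42]
per row deg 8.194399186416328 mm 19.472141857171007
[-0.182, 0.001, -0.004, -0.014, -0.093, 0.026]
[-0.182, 0.001, -0.004, -0.013, -0.096, 0.013]
[-0.182, 0.001, -0.004, -0.013, -0.096, -0.001]
[-0.182, 0.001, -0.004, -0.013, -0.095, -0.015]
[-0.182, 0.001, -0.004, -0.013, -0.092, -0.028]
[-0.182, 0.001, -0.004, -0.012, -0.087, -0.041]
[-0.182, 0.001, -0.004, -0.012, -0.081, -0.053]
[-0.182, 0.001, -0.004, -0.012, -0.072, -0.064]
```

>>> jog_arm([
  [-0.182,0.001,-0.004,-0.014,-0.093,0.02,1],
  [-0.182,0.001,-0.004,-0.013,-0.096,0.01,1],
  [-0.182,0.001,-0.004,-0.013,-0.096,0,1],
  [-0.182,0.001,-0.004,-0.013,-0.095,-0.015,1],
  [-0.182,0.001,-0.004,-0.013,-0.092,-0.028,1],
  [-0.182,0.001,-0.004,-0.012,-0.087,-0.041,1],
  [-0.182,0.001,-0.004,-0.012,-0.081,-0.053,1],
  [-0.182,0.001,-0.004,-0.012,-0.072,-0.064,1],
  [0,0,0,0,0,0,1],
])

```text
t: 11.22
position: [0.5217, 0.0326, 0.2808]
eef_rot: [[0.094, 0.996, -0.003], [0.996, -0.094, -0.0], [-0.0, -0.003, -1.0]]
contact_force: [-0.2, -0.1, 0.1]
opening: 0.0853
```

```bash
python3 st.py; python3 - <<'E'
from h import *
import pickle
w=snap('wrist','w6.png');pickle.dump(w,open('w6.pkl','wb'))
cv2.imwrite('pics/w6c.png',cv2.resize(w['image'][40:300,190:330],None,fx=4,fy=2.3,interpolation=cv2.INTER_CUBIC))
E
```

```text
11.225 [0.52174099 0.03259897 0.28083488] [ 0.015 -0.039  1.894  0.     1.29   0.109] [-0.2 -0.1  0.1] [-0.01 -0.01  0.01]
tool-frame delta to P [0.02   0.0021 0.1658] [ 0.18 -0.02 -0.09]
```

View pics/w6.png

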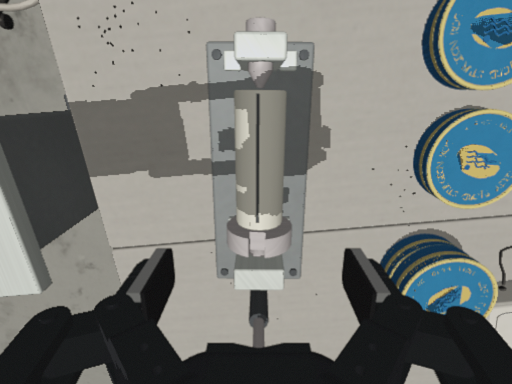

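View pics/w6c.png

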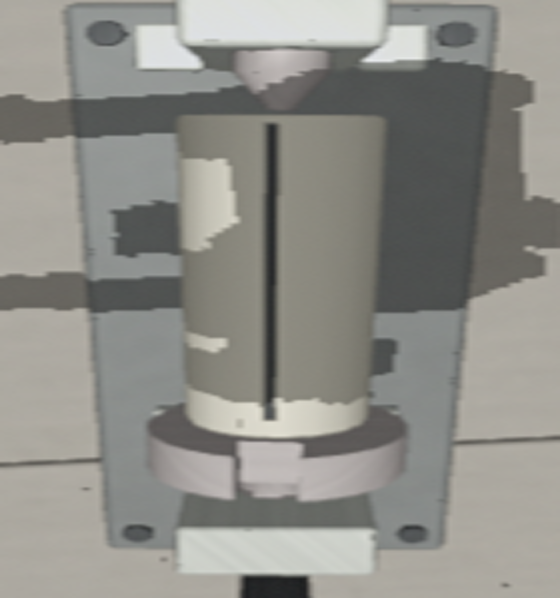

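```bash
python3 - <<'E'
from h import *
import pickle, fit
from fit import T
from scipy.optimize import least_squares
w=pickle.load(open('w6.pkl','rb'))
g=lambda x,y:(190+x/4,40+y/2.3)
obs=[((-25,-83,150),g(179,529)),((25,-83,150),g(377,527)),((-25,-107,150),g(182,572)),((25,-107,150),g(373,572)),((-22,107,133),g(183,38)),((22,107,133),g(384,38)),
 ((-65,145,14),g(66,5)),((65,145,14),g(496,7)),((-65,-185,14),g(110,546)),((65,-185,14),g(441,546)),
 ]
f=lambda q:np.concatenate([proj(w,T(q,P))-np.array(p) for P,p in obs])
r=least_squares(f,[.5233,.0324,-.0961],x_scale=[.01,.01,.02],loss='soft_l1');q=r.x
print(q,f(q).reshape(-1,2).round(1).tolist())
print('rod top collar',proj(w,T(q,(0,-155,140))))
for y in (80,-42):
    for a in (-8,-4,0,4): print(y,a,proj(w,T(q,(24*np.sin(np.radians(a)),y,115+24*np.cos(np.radians(a))))).round(2))
for a in (-8,-4,0,4): print('notch floor',a,proj(w,T(q,(19*np.sin(np.radians(a)),-60,115+19*np.cos(np.radians(a))))).round(2),'rim',[proj(w,T(q,(s*8+34*np.sin(np.radians(a)),-50,115+33.5))).round(1).tolist() for s in (-1,1)])
print('limb',[proj(w,T(q,(24*np.cos(a),y,115+24*np.sin(a)))).round(1).tolist() for y in(84,-46) for a in np.radians([5,175])])
print('obs line',g(272,125),g(269,415),'notch rim corners',g(237,450),g(303,447),'limb',g(178,118),g(386,118),g(186,405),g(369,405))
E
```

```text
[ 0.52353339  0.03416106 -0.09834137] [[-0.7, -1.1], [0.7, 0.0], [-0.9, 0.8], [0.9, 1.1], [-1.6, 3.1], [1.1, 3.3], [-1.5, -7.0], [1.8, -7.5], [-0.9, -1.4], [1.2, -1.0]]
rod top collar [259.14264391 320.90290258]
80 -8 [256.51  94.02]
80 -4 [258.48  94.03]
80 0 [260.47  94.04]
80 4 [262.46  94.04]
-42 -8 [256.27 226.04]
-42 -4 [257.98 226.13]
-42 0 [259.69 226.16]
-42 4 [261.41 226.15]
notch floor -8 [256.97 240.19] rim [[246.3, 238.0], [263.1, 238.1]]
notch floor -4 [258.28 240.26] rim [[248.8, 238.1], [265.6, 238.1]]
notch floor 0 [259.59 240.29] rim [[251.3, 238.1], [268.1, 238.1]]
notch floor 4 [260.9  240.27] rim [[253.8, 238.1], [270.6, 238.2]]
limb [[286.8, 89.4], [234.1, 89.2], [282.4, 220.8], [236.8, 220.6]]
obs line (258.0, 94.34782608695653) (257.25, 220.43478260869566) notch rim corners (249.25, 235.6521739130435) (265.75, 234.34782608695653) limb (234.5, 91.30434782608697) (286.5, 91.30434782608697) (236.5, 216.08695652173915) (282.25, 216.08695652173915)
```

>>> jog_arm([
  [0,0,0,0.02,0.004,0.16,1],
  [0,0,0,0.02,0.004,0.17,0.8],
  [0,0,0,0.02,0,0.17,0.7],
  [0,0,0,0.02,0,0.17,0.65],
  [0,0,0,0,0,0.12,0.65],
  [0,0,0,0,0,0.03,0.65],
  [0,0,0,0,0,0,0.65],
])

```text
t: 12.15
position: [0.527, 0.0479, 0.1146]
eef_rot: [[0.095, 0.995, -0.008], [0.995, -0.095, -0.0], [-0.001, -0.008, -1.0]]
contact_force: [0.3, -0.7, 0.5]
opening: 0.0554
```

```bash
python3 st.py
```

```text
12.15 [0.5269561  0.04789969 0.11457555] [0.043 0.129 2.045 0.    0.976 0.139] [ 0.3 -0.7  0.5] [ 0.02  0.07 -0.05]
tool-frame delta to P [ 0.0042 -0.0022 -0.0004] [ 0.48 -0.06 -0.03]
```

>>> jog_arm([
  [0,0,0,0,-0.013,0,0.65],
  [0,0,0,0,0,0,0.5],
  [0,0,0,0,0,0,0],
  [0,0,0,0,0,0,0],
  [0,0,0,0,0,0,0],
])

```text
t: 12.78
position: [0.524, 0.0483, 0.1169]
eef_rot: [[0.095, 0.995, -0.006], [0.995, -0.095, 0.0], [-0.0, -0.006, -1.0]]
contact_force: [-5.4, 0.3, 6.4]
opening: 0.0471
```

```bash
python3 st.py
```

```text
12.775 [0.52400337 0.04834557 0.11688266] [4.400e-02 1.190e-01 2.051e+00 1.000e-03 9.770e-01 1.400e-01] [-5.4  0.3  6.4] [ 0.12  0.83 -0.08]
tool-frame delta to P [0.0041 0.0008 0.0019] [ 0.35 -0.03 -0.02]
```

>>> jog_arm([
  [0.06,0,0,0,0,0,0],
  [0.055,0,0,0,0,0,0],
  [0,0,0,0,0,0,0],
])

```text
t: 13.15
position: [0.5242, 0.0483, 0.1168]
eef_rot: [[0.095, 0.991, -0.097], [0.995, -0.095, 0.009], [-0.001, -0.098, -0.995]]
contact_force: [-5.2, -0.6, 7.2]
opening: 0.0468
```

```bash
python3 st.py
```

```text
13.15 [0.52416697 0.04829831 0.11684699] [0.037 0.174 1.991 0.014 1.074 0.125] [-5.2 -0.6  7.2] [ 0.09  0.85 -0.07]
tool-frame delta to P [0.0041 0.0008 0.0018] [ 5.6  -0.03 -0.02]
```

>>> jog_arm([
  [0,0,0,0,0,0,0.8],
  [0,0,0,0,0,0,1],
  [0,0,0,0,0,0,1],
  [0,0,0,0,0,-0.12,1],
  [0,0,0,0,0,-0.2,1],
  [-0.06,0,0,-0.02,0,-0.2,1],
  [-0.06,0,0,-0.02,0,-0.2,1],
  [0,0,0,0,0,-0.1,1],
  [0,0,0,0,0,0,1],
])

```text
t: 14.28
position: [0.5365, 0.0393, 0.2806]
eef_rot: [[0.095, 0.995, 0.001], [0.995, -0.095, -0.0], [-0.0, 0.001, -1.0]]
contact_force: [0.1, -0.4, -0.1]
opening: 0.0852
```

```bash
python3 st.py; python3 - <<'E'
from h import *
import pickle
w=snap('wrist','w7.png');pickle.dump(w,open('w7.pkl','wb'))
cv2.imwrite('pics/w7c.png',cv2.resize(w['image'][40:340,190:330],None,fx=4,fy=2,interpolation=cv2.INTER_CUBIC))
E
```

```text
14.275 [0.53652027 0.03931163 0.28063117] [ 0.027 -0.012  1.867 -0.     1.285  0.122] [ 0.1 -0.4 -0.1] [-0.02 -0.01 -0.01]
tool-frame delta to P [ 0.0119 -0.0127  0.1656] [-0.06 -0.01 -0.04]
```

View pics/w7c.png

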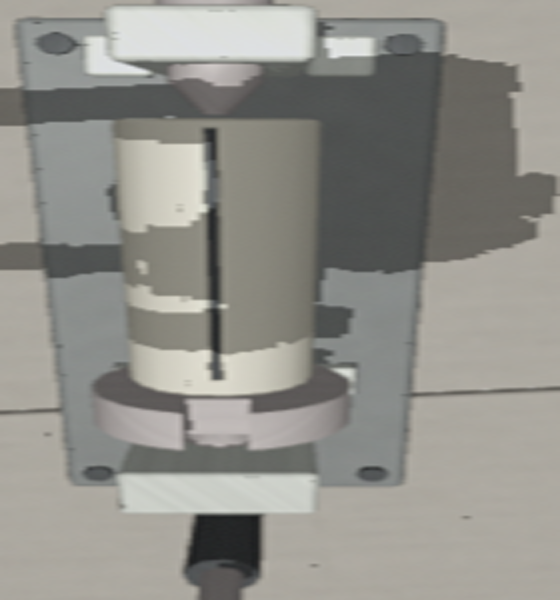

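```bash
python3 - <<'E'
from h import *
import pickle
from fit import T
from scipy.optimize import least_squares
w=pickle.load(open('w7.pkl','rb'))
g=lambda x,y:(190+x/4,40+y/2)
obs=[((-25,-83,150),g(118,474)),((25,-83,150),g(318,474)),((-25,-107,150),g(121,513)),((25,-107,150),g(316,513)),
 ((-65,-185,14),g(72,486)),((65,-185,14),g(404,486)),((0,-155,140),g(222,570))
 ]
f=lambda q:np.concatenate([proj(w,T(q,P))-np.array(p) for P,p in obs])
r=least_squares(f,[.5233,.0324,-.0961],x_scale=[.01,.01,.02],loss='soft_l1');q=r.x
print(q,f(q).reshape(-1,2).round(1).tolist(),T(q,(0,-155,140)))
for y in (80,-42):
    for a in (-4,0,4): print(y,a,proj(w,T(q,(24*np.sin(np.radians(a)),y,115+24*np.cos(np.radians(a))))).round(2))
for a in (-4,0,4): print('rim',[proj(w,T(q,(s*8+34*np.sin(np.radians(a)),-50,115+33.5))).round(1).tolist() for s in (-1,1)])
print('limb',[proj(w,T(q,(24*np.cos(a),y,115+24*np.sin(a)))).round(1).tolist() for y in(84,-46) for a in np.radians([5,175])])
print('obs line',g(210,130),g(217,378),'notch rim corners',g(184,400+5),g(251,405),'limb',g(114,120),g(321,120),g(132,370),g(312,370))
E
```

```text
[ 0.52280283  0.03358569 -0.09531078] [[-0.4, -0.2], [0.1, -0.3], [-0.1, 0.5], [0.3, 0.5], [-1.0, -1.8], [0.4, -1.9], [0.3, 2.5]] [ 0.50805202 -0.12071082  0.14      ]
80 -4 [240.08 104.88]
80 0 [242.05 104.88]
80 4 [244.02 104.88]
-42 -4 [242.55 234.33]
-42 0 [244.25 234.36]
-42 4 [245.95 234.33]
rim [[233.1, 246.4], [249.8, 246.4]]
rim [[235.6, 246.4], [252.3, 246.4]]
rim [[238.1, 246.4], [254.7, 246.4]]
limb [[269.3, 99.4], [217.1, 99.5], [267.8, 228.3], [222.6, 228.3]]
obs line (242.5, 105.0) (244.25, 229.0) notch rim corners (236.0, 242.5) (252.75, 242.5) limb (218.5, 100.0) (270.25, 100.0) (223.0, 225.0) (268.0, 225.0)
```

```bash
python3 - <<'E'
from h import *
go([.472,-.32,.25],Rz(97),8)
E
```

```text
per row deg 1.5575355977004315 mm 45.751404080596636
[-0.0, 0.0, -0.035, -0.227, -0.018, 0.018]
[-0.0, 0.0, -0.035, -0.227, -0.024, 0.018]
[-0.0, 0.0, -0.035, -0.226, -0.03, 0.018]
[-0.0, 0.0, -0.035, -0.225, -0.037, 0.018]
[-0.0, 0.0, -0.035, -0.224, -0.043, 0.018]
[-0.0, 0.0, -0.035, -0.223, -0.049, 0.018]
[-0.0, 0.0, -0.035, -0.221, -0.055, 0.018]
[-0.0, 0.0, -0.035, -0.22, -0.061, 0.018]
```

>>> jog_arm([
  [0,0,-0.035,-0.227,-0.018,0,1],
  [0,0,-0.035,-0.227,-0.024,0,1],
  [0,0,-0.035,-0.226,-0.03,0,1],
  [0,0,-0.035,-0.225,-0.037,0.02,1],
  [0,0,-0.035,-0.224,-0.043,0.03,1],
  [0,0,-0.035,-0.223,-0.049,0.03,1],
  [0,0,-0.035,-0.221,-0.055,0.04,1],
  [0,0,-0.035,-0.22,-0.061,0.03,1],
  [0,0,0,0,0,0,1],
])

```text
t: 15.45
position: [0.4703, -0.3219, 0.2454]
eef_rot: [[-0.121, 0.993, -0.007], [0.993, 0.121, 0.003], [0.004, -0.007, -1.0]]
contact_force: [0.8, 0.7, 1.1]
opening: 0.0856
```

```bash
python3 st.py; python3 - <<'E'
from h import *
import pickle
w=snap('wrist','w8.png');pickle.dump(w,open('w8.pkl','wb'))
for l,z in [('lock_plate',0),('plate_hole',0),('plate_tongue',0)]:
    for d in arm.landmark_of(w,l)[:2]: print(l,d['position'],d['p'],onz(w,d['position'],z))
E
```

```text
15.45 [ 0.47028329 -0.32186382  0.24540204] [-0.643  0.078  1.84  -0.002  1.231 -0.763] [0.8 0.7 1.1] [ 0.    0.03 -0.06]
tool-frame delta to P [0.3643 0.1005 0.131 ] [  0.42   0.16 -12.42]
lock_plate [299.6, 355.5] 0.8 [ 0.57262046 -0.62575205  0.        ]
lock_plate [212.7, 303.1] 0.78 [ 4.27404953e-01 -5.42897679e-01 -5.55111512e-17]
plate_hole [254.8, 238.8] 0.88 [ 0.47740282 -0.42892754  0.        ]
plate_hole [162.1, 310.4] 0.8 [ 3.52444932e-01 -5.65685543e-01 -5.55111512e-17]
plate_tongue [258.9, 167.1] 0.84 [ 0.47072672 -0.32751742  0.        ]
plate_tongue [224.6, 301.7] 0.81 [ 0.44486359 -0.53815845  0.        ]
```

View pics/w8.png

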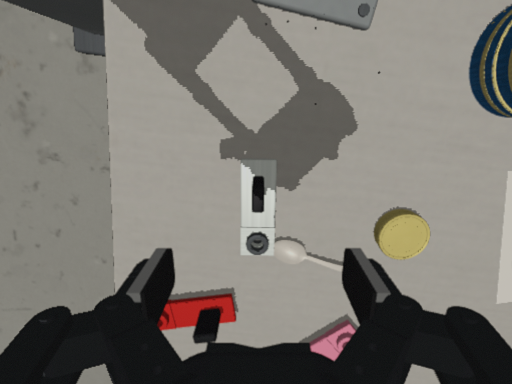

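```bash
python3 - <<'E'
from h import *
import pickle
w=pickle.load(open('w8.pkl','rb'))
cv2.imwrite('pics/w8c.png',cv2.resize(w['image'][150:265,220:300],None,fx=7,fy=5,interpolation=cv2.INTER_CUBIC))
E
```

```text
(no output)
```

View pics/w8c.png

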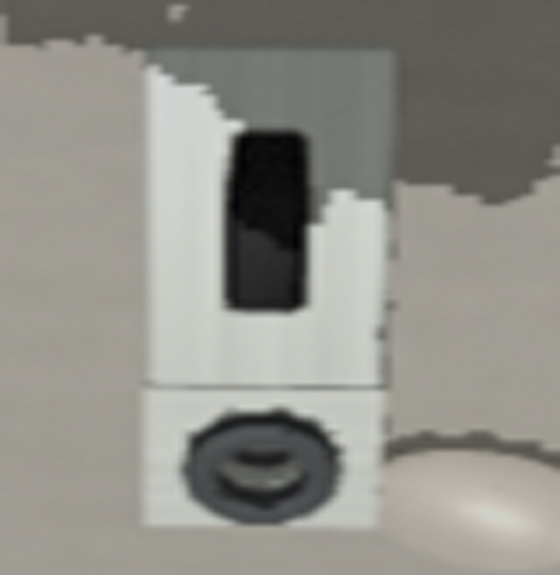

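```bash
python3 - <<'E'
from h import *
import pickle
from fit import T
from scipy.optimize import least_squares
w=pickle.load(open('w8.pkl','rb'))
g=lambda x,y:(220+x/7,150+y/5)
obs=[((-22,34,20),g(146,50)),((22,34,20),g(396,50)),((-22,-95,20),g(142,526)),((22,-95,20),g(380,526)),((0,-75,30),g(263,467)),((0,-15,69),g(268,308)),
 ((-7,-15,69),g(227,305)),((7,-15,69),g(307,305)),((-7,15,20),g(238,135)),((7,15,20),g(308,135))]
f=lambda q:np.concatenate([proj(w,T(q,P))-np.array(p) for P,p in obs])
r=least_squares(f,[.47,-.35,.1],x_scale=[.01,.01,.02],loss='soft_l1');q=r.x
print(q,np.degrees(q[2]),f(q).reshape(-1,2).round(1).tolist(),'hole',T(q,(0,-75,0)))
go([q[0],q[1],.16],Rz(90+np.degrees(q[2])),4)
E
```

```text
[ 0.47276337 -0.34710777  0.10597429] 6.071879770811866 [[-0.3, -1.0], [0.9, -0.4], [0.6, -0.7], [-0.3, -0.2], [0.0, 1.6], [-0.2, 1.5], [-0.8, 2.0], [0.7, 2.2], [-1.0, -2.4], [0.5, -2.2]] hole [ 0.48069657 -0.42168702  0.        ]
per row deg 0.28052716373310205 mm 23.09796867937945
[-0.001, -0.001, 0.006, -0.035, -0.003, 0.11]
[-0.001, -0.001, 0.006, -0.035, -0.003, 0.11]
[-0.001, -0.001, 0.006, -0.035, -0.003, 0.11]
[-0.001, -0.001, 0.006, -0.035, -0.003, 0.11]
```

>>> jog_arm([
  [0,0,0.006,-0.04,-0.004,0.11,1],
  [0,0,0.006,-0.04,-0.004,0.11,1],
  [0,0,0.006,-0.04,-0.004,0.11,0.8],
  [0,0,0.006,-0.035,-0.004,0.11,0.65],
  [0,0,0,0,0,0,0.6],
  [0,0,0,0,0,0,0.6],
])

```text
t: 16.4
position: [0.4732, -0.3507, 0.1622]
eef_rot: [[-0.107, 0.994, -0.001], [0.994, 0.107, -0.001], [-0.001, -0.001, -1.0]]
contact_force: [0.1, -1.4, 0.4]
opening: 0.0511
```

```bash
python3 - <<'E'
from h import *
w=snap('wrist','w9.png')
go([.4733,-.3521,.055],Rz(96.07),3)
print(arm.state()['eef_rot'].round(4).tolist())
E
```

```text
per row deg 0.033989767660994576 mm 35.88883491239388
[-0.0, 0.001, 0.0, -0.001, -0.0, 0.179]
[-0.0, 0.001, 0.0, -0.002, -0.0, 0.179]
[-0.0, 0.001, 0.0, -0.002, -0.0, 0.179]
[[-0.1065, 0.9943, -0.0005], [0.9943, 0.1065, -0.0015], [-0.0014, -0.0007, -1.0]]
```

View pics/w9.png

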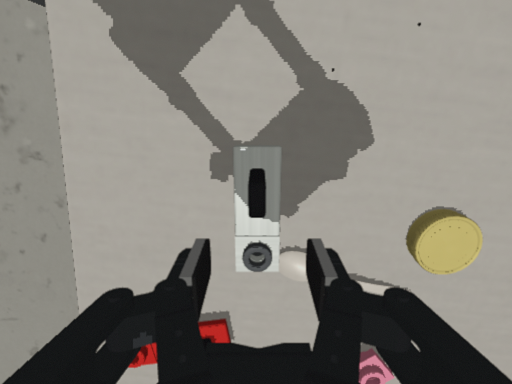

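>>> jog_arm([
  [0,0,0,-0.002,0,0.16,0.6],
  [0,0,0,-0.002,0,0.16,0.6],
  [0,0,0,-0.002,0,0.14,0.5],
  [0,0,0,0,0,0.076,0.4],
  [0,0,0,0,0,0,0.4],
  [0,0,0,0,0,0,0.35],
])

```text
t: 17.2
position: [0.4735, -0.3533, 0.0557]
eef_rot: [[-0.106, 0.994, -0.0], [0.994, 0.106, -0.002], [-0.002, -0.0, -1.0]]
contact_force: [0.5, 0.0, 0.9]
opening: 0.0296
```

```bash
python3 st.py
```

```text
17.2 [ 0.47353962 -0.35331227  0.0557109 ] [-0.682  0.306  1.955 -0.002  0.879 -0.787] [0.5 0.  0.9] [-0.05 -0.02 -0.05]
tool-frame delta to P [ 0.3978  0.0942 -0.0601] [  0.    -0.12 -11.57]
```

>>> jog_arm([
  [0,0,0,0,0,0,0.2],
  [0,0,0,0,0,0,0],
  [0,0,0,0,0,0,0],
  [0,0,0,0,0,0,0],
])

```text
t: 17.7
position: [0.4734, -0.3533, 0.0556]
eef_rot: [[-0.106, 0.994, -0.0], [0.994, 0.106, -0.002], [-0.002, -0.0, -1.0]]
contact_force: [-1.1, 0.5, 5.5]
opening: 0.0137
```

```bash
python3 st.py
```

```text
17.7 [ 0.47338842 -0.35332146  0.05564679] [-0.682  0.306  1.955 -0.002  0.879 -0.787] [-1.1  0.5  5.5] [0.14 0.08 0.07]
tool-frame delta to P [ 0.3978  0.0943 -0.0602] [ 1.000e-02 -1.200e-01 -1.156e+01]
```

>>> jog_arm([
  [0,0,0,0,0,-0.03,0],
  [0,0,0,0,0,-0.08,0],
  [0,0,0,0,0,-0.15,0],
  [0,0,0,0,0,-0.2,0],
  [0,0,0,0,0,-0.2,0],
  [0,0,0,0,0,-0.2,0],
  [0,0,0,0,0,-0.2,0],
  [0,0,0,0,0,-0.14,0],
  [0,0,0,0,0,-0.05,0],
  [0,0,0,0,0,0,0],
])

```text
t: 18.95
position: [0.473, -0.3525, 0.3046]
eef_rot: [[-0.105, 0.994, -0.001], [0.994, 0.105, -0.001], [-0.001, -0.002, -1.0]]
contact_force: [-0.7, -0.3, -2.5]
opening: 0.0134
```

```bash
python3 st.py; python3 - <<'E'
from h import *
import pickle
w=snap('wrist','w10.png');D=snap('side','d10.png');st=arm.state();pickle.dump((w,D,st),open('w10.pkl','wb'))
cv2.imwrite('pics/w10c.png',cv2.resize(w['image'][130:360,190:330],None,fx=4,fy=2.6,interpolation=cv2.INTER_CUBIC))
cv2.imwrite('pics/d10c.png',cv2.resize(D['image'][150:260,200:330],None,fx=6,fy=5,interpolation=cv2.INTER_CUBIC))
E
```

```text
18.95 [ 0.47295048 -0.35247697  0.30457726] [-0.682  0.077  1.732 -0.002  1.333 -0.787] [-0.7 -0.3 -2.5] [0.01 0.01 0.04]
tool-frame delta to P [0.3972 0.0949 0.1891] [  0.08  -0.06 -11.56]
```

View pics/w10c.png

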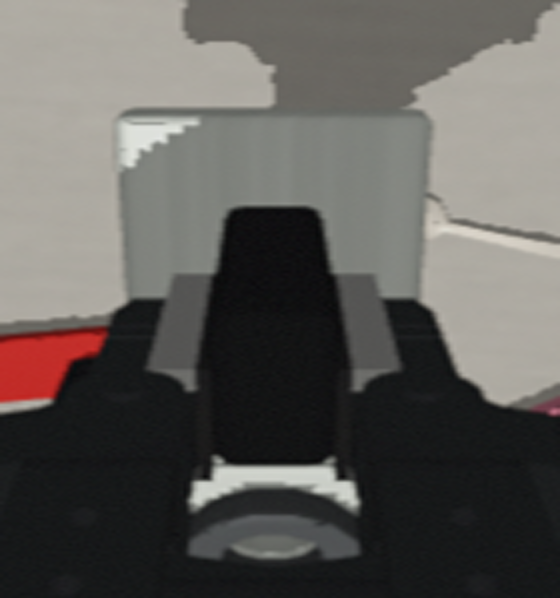

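View pics/d10c.png

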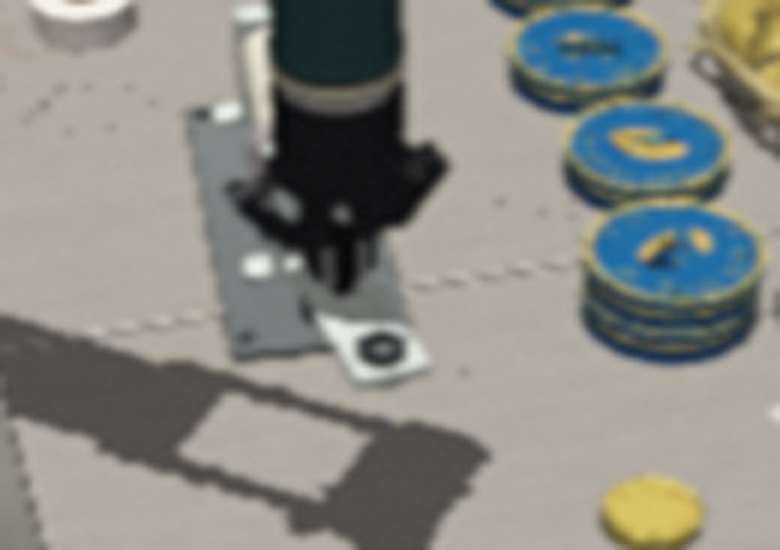

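```bash
cat > pfit.py <<'E'
from h import *
import pickle
from scipy.optimize import least_squares
# nominal plate in tool: plate x=tool y? tool down: plate y=tool x, plate x=tool y, plate z=-tool z
N=np.array([[0,1,0],[1,0,0],[0,0,-1.]]).T
def pose(q,st):
    Rp=st['eef_rot']@N@Ro.from_rotvec(q[3:]).as_matrix()
    return st['position']+st['eef_rot']@q[:3],Rp
def fitp(w,st,obs):
    def f(q):
        o,Rp=pose(q,st)
        return np.concatenate([np.concatenate([proj(w,o+Rp@np.array(P)/1000)-p for P,p in obs]),(np.r_[(q[:3]-[.005,0,.0545])/.002,q[3:]/.03])*.3])
    r=least_squares(f,[.005,0,.0545,0,0,0],x_scale=[.01]*3+[.05]*3,loss='soft_l1')
    return r.x,f(r.x)
E
python3 - <<'E'
from pfit import *
w,D,st=pickle.load(open('w10.pkl','rb'))
g=lambda x,y:np.array((190+x/4,130+y/2.6))
obs=[((-22,34,20),g(116,112)),((22,34,20),g(432,115)),((-7,15,20),g(229,207)),((7,15,20),g(322,207)),((-7,-15,69),g(210,462)),((7,-15,69),g(346,462)),((-15,-75,30),g(188,548)),((15,-75,30),g(361,548))]
q,f=fitp(w,st,obs);print(q[:3].round(4),np.degrees(q[3:]).round(2));print(f[:-6].reshape(-1,2).round(1).tolist(),f[-6:].round(2))
o,Rp=pose(q,st);print(o,Rp[:,2])
print('hole',o+Rp@[0,-.075,0],'side px hole top',proj(D,o+Rp@[0,-.075,.03]),'obs',200+382/6,150+348/5)
print('side corners',[proj(D,o+Rp@np.array(P)/1000).round(1).tolist() for P in [(-22,-95,20),(22,-95,20)]],'obs',(200+355/6,150+382/5),(200+431/6,150+363/5))
E
```

```text
[0.0044 0.0015 0.0586] [ 0.62  0.15 -0.07]
[[0.4, 1.7], [0.0, 0.5], [-0.6, -3.3], [0.2, -3.3], [1.5, 0.2], [-1.8, 0.1], [-1.6, 0.2], [1.4, 0.0]] [-0.09  0.23  0.61  0.11  0.03 -0.01]
[ 0.4730371  -0.347263    0.24380722] [ 0.00812741 -0.01184235  0.99989685]
hole [ 0.48086432 -0.42184743  0.24286025] side px hole top [263.41910207 218.73850858] obs 263.6666666666667 219.6
side corners [[259.4, 226.4], [271.5, 223.1]] obs (259.1666666666667, 226.4) (271.8333333333333, 222.6)
```

```bash
python3 - <<'E'
from h import *
go([.5135,-.0507,.306],Rz(84.5),8)
E
```

```text
per row deg 1.4453890022877058 mm 38.003981472232994
[-0.001, -0.0, 0.032, 0.184, 0.045, -0.002]
[-0.001, -0.0, 0.032, 0.186, 0.041, -0.002]
[-0.001, -0.0, 0.032, 0.187, 0.036, -0.002]
[-0.001, -0.0, 0.032, 0.187, 0.031, -0.002]
[-0.001, -0.0, 0.032, 0.188, 0.027, -0.002]
[-0.001, -0.0, 0.032, 0.189, 0.022, -0.002]
[-0.001, -0.0, 0.032, 0.189, 0.017, -0.002]
[-0.001, -0.0, 0.032, 0.19, 0.012, -0.002]
```

>>> jog_arm([
  [0,0,0.016,0.09,0.023,0,0],
  [0,0,0.032,0.185,0.043,-0.002,0],
  [0,0,0.032,0.186,0.038,-0.002,0],
  [0,0,0.032,0.187,0.033,-0.002,0],
  [0,0,0.032,0.188,0.029,-0.002,0],
  [0,0,0.032,0.188,0.025,-0.002,0],
  [0,0,0.032,0.189,0.02,-0.002,0],
  [0,0,0.032,0.19,0.015,-0.002,0],
  [0,0,0.016,0.1,0.006,0,0],
  [0,0,0,0,0,0,0],
])

```text
t: 20.3
position: [0.5137, -0.0493, 0.3048]
eef_rot: [[0.093, 0.996, -0.005], [0.996, -0.093, 0.0], [-0.0, -0.005, -1.0]]
contact_force: [-0.1, -1.0, -1.9]
opening: 0.0132
```

```bash
cat > chk.py <<'E'
import sys
from h import *
import pickle
n=sys.argv[1]
D=snap('side');S=snap('scene');st=arm.state();pickle.dump((D,S,st),open('c%s.pkl'%n,'wb'))
a=cv2.resize(D['image'][130:240,200:310],None,fx=5,fy=5,interpolation=cv2.INTER_CUBIC);cv2.imwrite('pics/d%sc.png'%n,a)
a=cv2.resize(S['image'][130:240,190:310],None,fx=5,fy=5,interpolation=cv2.INTER_CUBIC);cv2.imwrite('pics/s%sc.png'%n,a)
print(st['t'],st['position'].round(4),Ro.from_matrix(Rz(84.5,0).T@st['eef_rot']).as_rotvec(degrees=True).round(2),st['contact_force'].round(1))
E
python3 chk.py 11
```

```text
20.4 [ 0.5139 -0.0508  0.3054] [ 0.25 -0.07 -0.09] [-0.  -0.3 -1.8]
```

View pics/d11c.png

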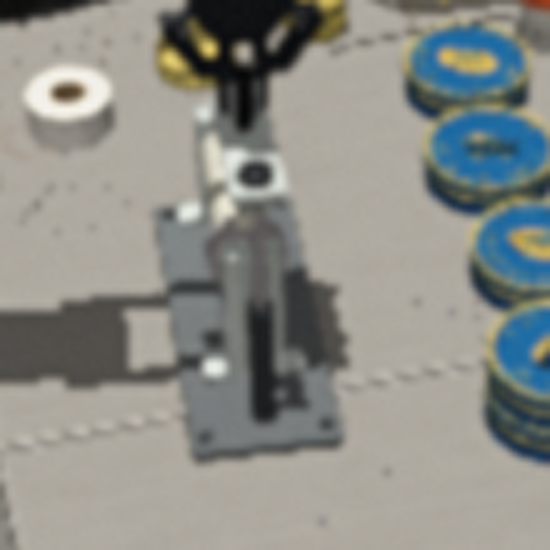

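View pics/s11c.png

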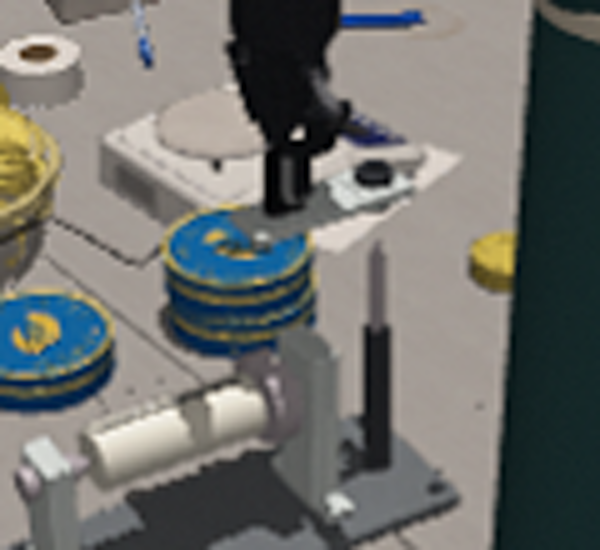

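```bash
python3 - <<'E'
from h import *
import pickle
D,S,st=pickle.load(open('c11.pkl','rb'))
X=np.array([.5080,-.121,0])
for nm,s,ob,of in [('scene',S,(375,172),(190,130)),('side',D,(256,175),(200,130))]:
    for z in (.279,.215,.14): print(nm,z,proj(s,X+[0,0,z]).round(1), ((proj(s,X+[0,0,z])-of)*5).round(0))
    print('obs bushing',ob,'px/5mm in x,y', (proj(s,X+[.005,0,.279])-proj(s,X+[0,0,.279])).round(2),(proj(s,X+[0,.005,.279])-proj(s,X+[0,0,.279])).round(2))
E
```

```text
scene 0.279 [263.6 162.1] [368. 161.]
scene 0.215 [263.7 177.4] [368. 237.]
scene 0.14 [263.8 194.5] [369. 322.]
obs bushing (375, 172) px/5mm in x,y [-0.87 -0.55] [-1.11  0.45]
side 0.279 [250.8 163.1] [254. 166.]
side 0.215 [251.2 175.8] [256. 229.]
side 0.14 [251.6 190. ] [258. 300.]
obs bushing (256, 175) px/5mm in x,y [ 1.26 -0.2 ] [-0.3  -0.77]
```

>>> jog_arm([
  [0,0,0,0,0,0.06,0],
  [0,0,0,0,0,0.08,0],
  [0,0,0,0,0,0.06,0],
  [0,0,0,0,0,0.04,0],
  [0,0,0,0,0,0,0],
])

```text
t: 21.02
position: [0.5138, -0.0507, 0.2576]
eef_rot: [[0.095, 0.995, -0.004], [0.995, -0.095, -0.0], [-0.001, -0.004, -1.0]]
contact_force: [-0.1, -0.2, -2.0]
opening: 0.0132
```

```bash
python3 chk.py 12; python3 st.py
```

```text
21.125 [ 0.5146 -0.0508  0.259 ] [ 0.08 -0.04 -0.04] [ 0.9 -0.  -2.1]
21.125 [ 0.51463356 -0.0507626   0.25900291] [-1.460e-01 -3.800e-02  1.933e+00 -1.000e-03  1.248e+00 -5.000e-02] [ 0.9 -0.  -2.1] [ 0.06 -0.    0.03]
tool-frame delta to P [0.1037 0.0009 0.1439] [ 0.08 -0.04 -0.04]
```

View pics/d12c.png

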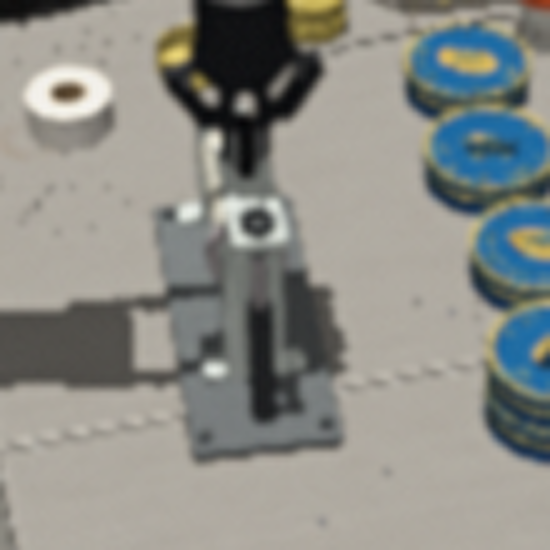

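View pics/s12c.png

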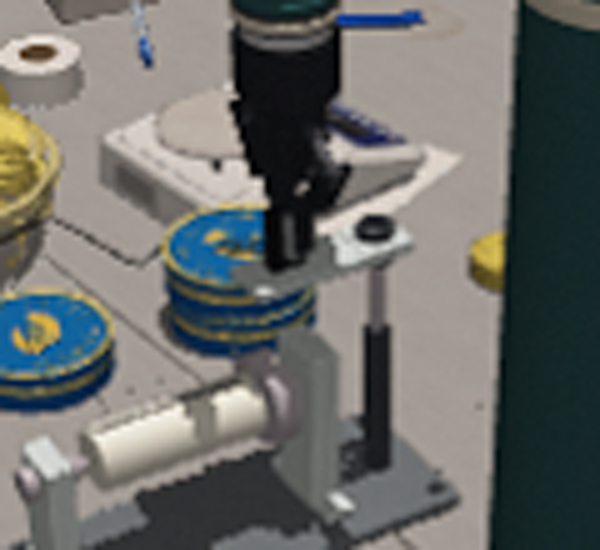

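>>> jog_arm([
  [0,0,0,0,0,0.03,0],
  [0,0,0,0,0,0.04,0],
  [0,0,0,0,0,0.03,0],
  [0,0,0,0,0,0,0],
])

```text
t: 21.62
position: [0.5137, -0.0506, 0.2377]
eef_rot: [[0.095, 0.995, -0.004], [0.995, -0.095, -0.0], [-0.001, -0.004, -1.0]]
contact_force: [0.7, -0.1, -1.7]
opening: 0.0134
```

```bash
python3 st.py
```

```text
21.625 [ 0.51374345 -0.05062873  0.23770369] [-1.460e-01 -2.300e-02  1.958e+00 -1.000e-03  1.210e+00 -5.000e-02] [ 0.7 -0.1 -1.7] [ 0.1  -0.06 -0.01]
tool-frame delta to P [0.1036 0.0021 0.1226] [ 0.22 -0.04 -0.04]
```

>>> jog_arm([
  [0,0,0,0,0,0.04,0],
  [0,0,0,0,0,0.05,0],
  [0,0,0,0,0,0.03,0],
  [0,0,0,0,0,0,0],
])

```text
t: 22.12
position: [0.5137, -0.0507, 0.2137]
eef_rot: [[0.095, 0.995, -0.004], [0.995, -0.095, -0.0], [-0.001, -0.004, -1.0]]
contact_force: [0.4, 0.1, -1.6]
opening: 0.0131
```

```bash
python3 chk.py 13; python3 st.py
```

```text
22.225 [ 0.5144 -0.0508  0.2147] [ 0.11 -0.04 -0.04] [-0.2  0.2 -2.4]
22.225 [ 0.51436236 -0.05075149  0.21472418] [-1.460e-01 -4.000e-03  1.984e+00 -1.000e-03  1.164e+00 -5.000e-02] [-0.2  0.2 -2.4] [ 0.01 -0.1  -0.03]
tool-frame delta to P [0.1037 0.0012 0.0996] [ 0.11 -0.04 -0.04]
```

View pics/s13c.png

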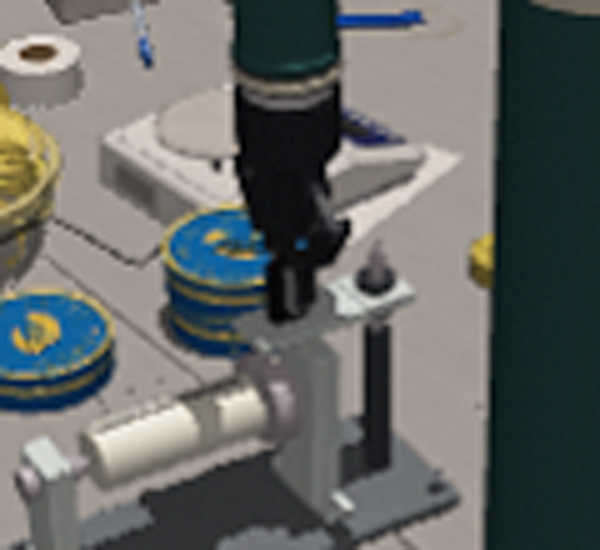

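>>> jog_arm([
  [0,0,0,0,0,0.02,0],
  [0,0,0,0,0,0.02,0],
  [0,0,0,0,0,0.01,0],
  [0,0,0,0,0,0,0],
])

```text
t: 22.72
position: [0.5141, -0.0507, 0.2044]
eef_rot: [[0.095, 0.995, -0.003], [0.995, -0.095, -0.0], [-0.001, -0.002, -1.0]]
contact_force: [0.5, 0.1, -2.4]
opening: 0.0137
```

>>> jog_arm([
  [0,0,0,0,0,0.01,0],
  [0,0,0,0,0,0.01,0],
  [0,0,0,0,0,0,0],
])

```text
t: 23.1
position: [0.5141, -0.0507, 0.2005]
eef_rot: [[0.095, 0.995, -0.002], [0.995, -0.095, -0.001], [-0.001, -0.002, -1.0]]
contact_force: [-0.3, -0.2, -1.9]
opening: 0.0131
```

```bash
python3 st.py
```

```text
23.1 [ 0.51413596 -0.05074705  0.20049191] [-1.460e-01  8.000e-03  1.999e+00 -1.000e-03  1.137e+00 -5.000e-02] [-0.3 -0.2 -1.9] [ 0.05  0.05 -0.03]
tool-frame delta to P [0.1037 0.0014 0.0854] [ 0.14 -0.04 -0.04]
```

Plate bottom is now about 0.145; the tongue is below the rim height without contact. Small steps down.

>>> jog_arm([
  [0,0,0,0,0,0.01,0],
  [0,0,0,0,0,0.005,0],
  [0,0,0,0,0,0,0],
])

```text
t: 23.48
position: [0.5142, -0.0507, 0.1976]
eef_rot: [[0.095, 0.995, -0.002], [0.995, -0.095, -0.001], [-0.001, -0.002, -1.0]]
contact_force: [0.5, -0.3, -2.0]
opening: 0.0136
```

>>> jog_arm([
  [0,0,0,0,0,0.005,0],
  [0,0,0,0,0,0.004,0],
  [0,0,0,0,0,0,0],
])

```text
t: 23.85
position: [0.5144, -0.0508, 0.1965]
eef_rot: [[0.095, 0.995, -0.002], [0.995, -0.095, -0.001], [-0.001, -0.002, -1.0]]
contact_force: [-2.3, 0.7, 2.6]
opening: 0.013
```

>>> jog_arm([
  [0,0,0,0,0,0.004,0],
  [0,0,0,0,0,0,0],
])

```text
t: 24.1
position: [0.5144, -0.0507, 0.1965]
eef_rot: [[0.095, 0.995, -0.002], [0.995, -0.095, -0.001], [-0.001, -0.001, -1.0]]
contact_force: [-4.6, 0.6, 7.3]
opening: 0.0135
```

```bash
python3 chk.py 14; python3 st.py
```

```text
24.2 [ 0.5144 -0.0507  0.1965] [ 0.08 -0.04 -0.04] [-4.1 -0.1  7.5]
24.2 [ 0.51440487 -0.05072872  0.19652729] [-1.460e-01  1.200e-02  2.003e+00 -1.000e-03  1.128e+00 -5.000e-02] [-4.1 -0.1  7.5] [ 0.11  0.69 -0.03]
tool-frame delta to P [0.1036 0.0011 0.0814] [ 0.08 -0.04 -0.04]
```

View pics/s14c.png

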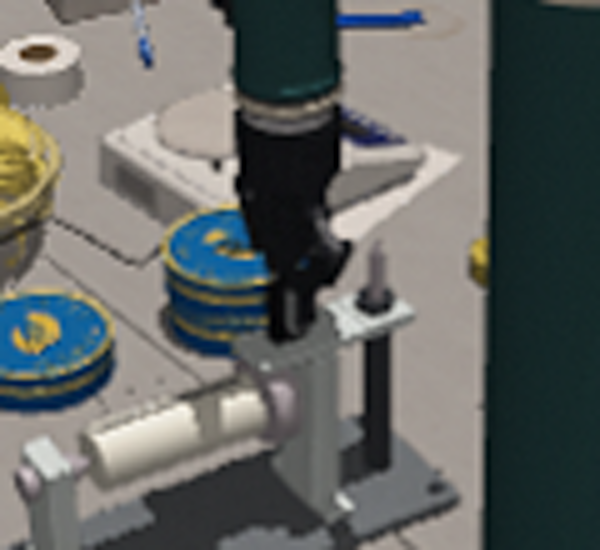

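View pics/d14c.png

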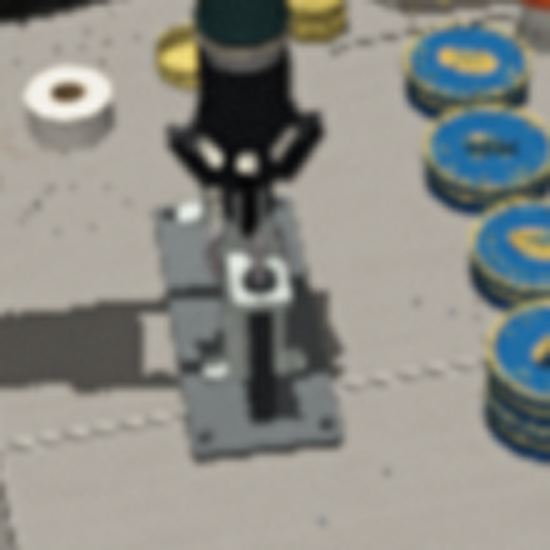

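>>> jog_arm([
  [0,0,0,0,0,0,0.25],
  [0,0,0,0,0,0,0.35],
  [0,0,0,0,0,0,0.45],
  [0,0,0,0,0,0,0.45],
])

```text
t: 24.7
position: [0.5143, -0.0508, 0.1949]
eef_rot: [[0.095, 0.995, -0.002], [0.995, -0.095, -0.001], [-0.001, -0.002, -1.0]]
contact_force: [0.3, -0.5, -0.6]
opening: 0.0384
```

```bash
python3 st.py
```

```text
24.7 [ 0.51425088 -0.05076051  0.19492432] [-1.460e-01  1.400e-02  2.004e+00 -1.000e-03  1.126e+00 -5.000e-02] [ 0.3 -0.5 -0.6] [ 0.05 -0.01  0.01]
tool-frame delta to P [0.1037 0.0013 0.0798] [ 0.12 -0.04 -0.04]
```

Clear of the handle; rise and move back toward +y for a look down at the plate.

>>> jog_arm([
  [0,0,0,0,0,-0.1,0.45],
  [0,0,0,0,0,-0.2,0.45],
  [0,0,0,0,0,-0.25,0.45],
  [0,0,0,0.1,0,-0.1,0.45],
  [0,0,0,0.2,0,0,0.45],
  [0,0,0,0.1,0,0,0.45],
  [0,0,0,0,0,0,0.45],
])

```text
t: 25.58
position: [0.5222, 0.03, 0.325]
eef_rot: [[0.093, 0.996, -0.002], [0.996, -0.093, -0.001], [-0.001, -0.002, -1.0]]
contact_force: [-0.1, 0.5, -0.5]
opening: 0.0383
```

```bash
python3 chk.py 15; python3 - <<'E'
from h import *
import pickle
w=snap('wrist','w15.png');pickle.dump(w,open('w15.pkl','wb'))
cv2.imwrite('pics/w15c.png',cv2.resize(w['image'][60:340,190:330],None,fx=4,fy=2.1,interpolation=cv2.INTER_CUBIC))
E
```

```text
25.675 [0.5221 0.0287 0.3249] [ 0.13 -0.08 -0.07] [ 0.8  0.2 -0.3]
```

View pics/w15c.png

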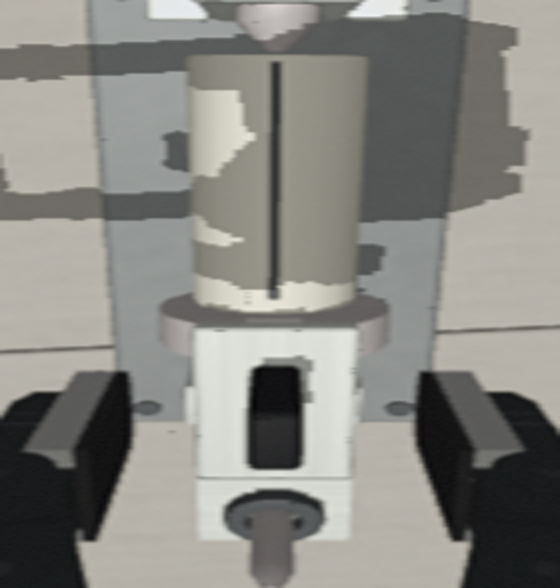

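View pics/s15c.png

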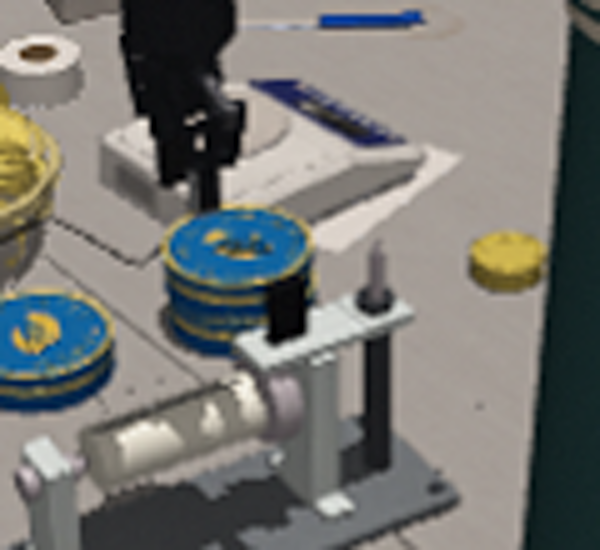

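```bash
python3 - <<'E'
from h import *
import pickle
from fit import T
w=pickle.load(open('w15.pkl','rb'));q=[.5232,.0332,-.0961]
g=lambda x,y:(190+x/4,60+y/2.1)
for z in (140,144,150): print(z,[proj(w,T(q,P)).round(1).tolist() for P in [(-22,-46,z+20),(22,-46,z+20),(-22,-175,z+20),(22,-175,z+20),(0,-65-30,z+69)]])
print('obs',[tuple(np.round(g(*p),1)) for p in [(195,328),(356,328),(197,540),(352,540),(274,465)]])
print('line',[proj(w,T(q,(0,y,139))).round(1).tolist() for y in(80,-42)],g(277,62),g(274,298))
E
```

```text
140 [[237.8, 217.5], [279.7, 217.5], [240.0, 317.4], [277.0, 317.5], [258.6, 286.2]]
144 [[237.5, 219.0], [279.9, 219.1], [239.8, 319.8], [277.2, 319.9], [258.6, 288.9]]
150 [[237.1, 221.4], [280.4, 221.5], [239.5, 323.6], [277.6, 323.8], [258.6, 293.0]]
obs [(np.float64(238.8), np.float64(216.2)), (np.float64(279.0), np.float64(216.2)), (np.float64(239.2), np.float64(317.1)), (np.float64(278.0), np.float64(317.1)), (np.float64(258.5), np.float64(281.4))]
line [[259.0, 90.6], [258.7, 206.6]] (259.25, 89.52380952380952) (258.5, 201.9047619047619)
```

Everything agrees with fully home (z = 140 mm, notch within about 1°). Handing in.

```bash
python3 -c "
from h import *
print(arm.hand_in()); print(arm.state()['t'])"
```

```text
the job is handed in; nothing more can be done
None
the job is handed in; nothing more can be done
```

The roller is locked: its notch faces up and the lock plate sits home on the rod, released. I handed in at about 26 s of the 72 s allowed; the hand-in gives no verdict.

- **Roller:** I gripped the barrel, turned it about 107° in one go and let go. The wrist camera then showed it about 4.5° short, so I re-gripped, turned it 5° more and released it.
- **Lock plate:** I picked it up by the handle and checked in the wrist and side views that it hung level, within about 0.7°. I then lowered it over the rod in small steps. The measured force was under 3 N until it seated, then about 8.5 N. I opened the gripper and backed the arm off.
- **Last checks:** In the final wrist picture the bar's corners match the home height of 140 mm to about 1 pixel. The roller's line is within about 1° of straight up, and the scene picture shows the bar lying flat on the headstock.
- **Disagreements:**
  - The tool height at first contact suggested the plate was up to 1 mm high, within the 3 mm allowed.
  - The handle's top edge appeared about 5 pixels from where I predicted; I took this as an unclear edge.
  - The stand's base measured about 20 mm off centre along y from its origin, so I placed everything from the headstock, tailstock and rod instead.
- **Not measured:** I did not re-measure the label roll or the two tins at the end. The arm never worked near them, and they looked unmoved where they showed in the pictures.

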